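Send ground dowel pins down the diverter chute into the carton

TASK

Swing the flap of the sheet-metal chute over so that it closes the branch leading to the round tin and leaves the branch to the rectangular carton open. Then take the scoop, pour its three steel pins into the top of the chute so that all of them slide down into the carton, and set the empty scoop back upright on the bench. Leave the flap where you set it.

Things in the scene. Friction and masses are not known exactly. Their poses are not given: they have to be found in the camera images.
- chute: Fixed open sheet-metal chute on grey legs, sloping down 25 degrees along its +x; +y is left looking downhill. Origin: on the bench below the flap's pivot, where the chute floor is 107 mm up. Below the pivot it forks to two exits at x = 91 mm (level), y = +79 and -79 mm, floor 65 mm up. The carton stands under one exit, a round tin (120 mm across, 42 mm high) under the other.
- chute_inlet (a point): Where to pour: on the floor in the middle of the chute's upper channel, 135 mm uphill (level) of the pivot, 170 mm above the bench. Axes as the chute's. The channel is 111 mm wide inside, its side walls 42 mm high (tops at most 227 mm above the bench). Its upper end, 37 mm behind this point, has a low back wall with its top 202 mm above the bench. Good within 20 mm along x and y.
- flap (a joint): Upright steel blade, 100 mm long, 38 mm high, pointing uphill from the pivot. 0 rad = along the chute's middle; positive = its uphill end is swung to the chute's +y side, closing the +y branch, so parts run to the -y exit; negative = the reverse. Stops at +0.52 and -0.52. Starts near the middle; stiff hinge (about 1 N at the peg), stays where left.
- flap_peg (a point): Grip point on the flap's peg: dark round steel peg, 12 mm thick, 75 mm uphill of the pivot, standing square to the chute floor (leans 25 degrees downhill). The point is 18 mm below the peg's top, 38 mm above the flap's edge, 76 mm off the floor (square to it). From middle to either stop it moves 37 mm sideways (chute y), 9 mm along chute +x, 4 mm down. Its axes turn with the flap.
- scoop_grip (a point): Centre of the loose scoop's wooden handle bar, 75 mm above its underside; z up. Bar 20 mm wide (y), 18 mm high, 70 mm long (x, from -45 to +25 mm). Under it a steel pan 120 x 68 mm, walls 28 mm high, back plate 69 mm. The +x end is open, its lip 75 mm ahead of (+x) and 72 mm below this point. 0.24 kg. Pins slide out when +x is tipped down over 10 to 15 degrees; 45 degrees empties it.
- carton: Plain open rectangular cardboard carton, loose on the bench under one of the chute's two exits (which one varies), 130 mm (x) by 110 mm (y), 42 mm high, walls 3 mm. Origin: centre of its underside.
- pin1: One of the three equal bright steel dowel pins, 12 mm in diameter, 30 mm long, 26 g, lying loose in the scoop at the start. Origin: its centre; x along its length. Slippery.
- pin2: One of the three equal bright steel dowel pins, 12 mm in diameter, 30 mm long, 26 g, lying loose in the scoop at the start. Origin: its centre; x along its length. Slippery.
- pin3: One of the three equal bright steel dowel pins, 12 mm in diameter, 30 mm long, 26 g, lying loose in the scoop at the start. Origin: its centre; x along its length. Slippery.
There are look-alikes about, which are no part of the job. What is shaped like the part that bears scoop_grip but red is not meant.

How it is judged (in metres and radians):
On the way, in this order (a step that is already met when the one before it is completed fails the run):
1. the flap is swung to the tin's side (at least 20 of its 30 degrees), closing that branch (((y of carton in the frame of chute above 0 m and value of joint flap below -0.35 rad) or (y of carton in the frame of chute below 0 m and value of joint flap above 0.35 rad))), for 0.2 s.
2. pins run down the chute (((x of pin1 in the frame of chute between -0.09 and 0.085 m and y of pin1 in the frame of chute between -0.11 and 0.11 m and z of pin1 in the frame of chute between 0.06 and 0.165 m) or (x of pin2 in the frame of chute between -0.09 and 0.085 m and y of pin2 in the frame of chute between -0.11 and 0.11 m and z of pin2 in the frame of chute between 0.06 and 0.165 m) or (x of pin3 in the frame of chute between -0.09 and 0.085 m and y of pin3 in the frame of chute between -0.11 and 0.11 m and z of pin3 in the frame of chute between 0.06 and 0.165 m))).
At the end, for the whole second after the job is handed in: all three pins lie at rest inside the upright carton, the flap is still on the tin's side (at least 20 degrees off the middle), and the scoop stands upright (within 10 degrees) on the bench, its handle centre 65 to 90 mm up (x of pin1 in the frame of carton between -0.066 and 0.066 m and y of pin1 in the frame of carton between -0.056 and 0.056 m and z of pin1 in the frame of carton between 0 and 0.045 m and linear speed of each of pin1, pin2, pin3 below 0.03 m/s and x of pin2 in the frame of carton between -0.066 and 0.066 m and y of pin2 in the frame of carton between -0.056 and 0.056 m and z of pin2 in the frame of carton between 0 and 0.045 m and x of pin3 in the frame of carton between -0.066 and 0.066 m and y of pin3 in the frame of carton between -0.056 and 0.056 m and z of pin3 in the frame of carton between 0 and 0.045 m and angle between carton's own z axis and vertical below 0.15 rad and ((y of carton in the frame of chute above 0 m and value of joint flap below -0.35 rad) or (y of carton in the frame of chute below 0 m and value of joint flap above 0.35 rad)) and height (world z) of scoop_grip between 0.065 and 0.09 m and angle between scoop_grip's own z axis and vertical below 0.17 rad); the robot touches nothing.
It also fails if it takes over 64 s, if anything falls off the work surface, if the arm or the gripper's body presses on something with over 40 N, if the wrist force passes 120 N, or if a joint passes its speed limit or range.

ROBOT

A 6-joint arm with a two-finger parallel gripper is mounted at the origin on the work surface. World frame = base frame: x ahead of the robot, y to its left, z up, the work surface at z = 0. Lengths are in mm, angles in rad, forces in N, time in s.
With the tool pointing down it reaches from about 425 to 950 mm from the base axis. Payload 3.5 kg.
Tool frame: the origin (TCP) lies on the mounting face of the last link; the fingertips stand 173 mm ahead of it and the grasp point (between the pads) lies 155 mm ahead of it; x points along the fingers, z is the direction in which the jaws open and shut, and the axes are right-handed (so a half turn about x gives the same grasp; the last joint's range is limited). The gripper opens to 85 mm and grips with 20 to 120 N. Pads are 22 mm wide; open, the fingers measure 114 mm over their backs; the gripper's body (76 mm by 85 mm) begins 54 mm behind the grasp point. The pads swing forward as they close: fully open they stand 13 mm farther back than shut.
Start: joints at [-1.302, 0.286, 1.577, -0, 1.279, -0.15], TCP at [274.52, -616.641, 404.725] pointing down, gripper open.
Joint ranges: [-2.77, 2.77], [-0.9, 2.22], [0.21, 2.48], [-1.53, 4.67], [0.24, 2.81], [-2.84, 2.84]. Speed limits (rad/s): [2.79, 2.79, 3.14, 3.14, 3.14, 3.14].

INTERFACE

Orientations are given as a unit quaternion [w, x, y, z].
In Python, from plant import manip gives the robot as it stands.
- The arm moves only by the shell command python3 -m crank 'ROWS' [FORCE]. ROWS is a JSON object of lists of equal length, an entry for each row: "linear": the shift along the tool's x, y, z in mm, a list of three; "roll": the turn about the tool's x in rad; "hand": the closure, from 0 (fully open) to 1 (shut). A call has 1 to 5 rows; each row shifts and turns the pose as measured when the row begins, along the tool's axes as they then stand; what a row does not reach is not made up. A row lasts 1/12 s, in which the tool goes at most 41.7 mm and 7.16 degrees, less where a joint would pass 70% of its speed; a pose out of reach is approached as far as the arm can. A call with a gripper value outside its range is refused whole. The fingers move at their own pace and stop on an object; FORCE is the grip in N (left out, the last holds). Time passes only in rows, so rows that do not move let the fingers close. It gives the time, the measured TCP pose, the force and the opening at its end, in the units of the state.
- manip.read_state(): the state, without advancing time (a new reading comes with each control period).
- manip.snapshot(name): name is "scene" or "top" or "wrist"; returns a dict with "img" (420x560x3 uint8, red, green, blue), "range_z" (420x560 float32, mm along the optical axis (not along the pixel's ray), 0 where there is no reading), "K" (3x3 intrinsics, pixels), "rvec" (rotation vector, rad) and "tvec" (3), from world to camera coordinates, as OpenCV has them. Camera axes: x right, y down, z forward; pixel columns grow to the right and rows downward; lengths in mm; the calibration is good to about 2 mm. A picture is of the moment at which its call begins.
- manip.close_job(): hands the job in, once; it reports no verdict.
The state is a dict: "time": time; "joint_pos": joint angles; "joint_velocities": joint speeds; "joint_torque": joint torques, N m; "tool_pos": TCP position; "tcp_rot": TCP orientation; "wrist_force": force on the tool from outside, world axes, zero at the start; "torque": the same for the moment, N m; "width": opening from 0.0 (shut) to 1.0 (fully open).
Only numpy, scipy, OpenCV 4.12 (cv2) and the standard library are available. Lean on these libraries where they do the work, as an engineer would, in place of code of your own. Each camera call takes 0.05 s, during which the arm holds its last target.

## Working session

There is one attempt and no reset: what is moved stays moved. The work goes in short steps, Python scripts to look and compute and a shell command to move; the robot and the scene stay as the last step left them, time stands still between calls to the robot, and variables do not carry over. Pictures are saved under pics/ and viewed, and the job is handed in when it is done.

```bash
ls; mkdir -p pics; cat > h.py <<'E'
import numpy as np, cv2
from plant import manip
def snap(n,fn):
    s=manip.snapshot(n); cv2.imwrite('pics/'+fn,s['img'][:,:,::-1]); np.savez('/tmp/'+fn+'.npz',**s); return s
def RT(s):
    R=cv2.Rodrigues(np.array(s['rvec'],float).reshape(3,1))[0]; return R,np.array(s['tvec'],float).reshape(3)
def plane(s,u,v,z):
    R,t=RT(s); d=R.T@np.linalg.inv(s['K'])@np.array([u,v,1.]); c=-R.T@t
    return c+d*(z-c[2])/d[2]
def cloud(s):
    R,t=RT(s); h,w=s['range_z'].shape; u,v=np.meshgrid(np.arange(w),np.arange(h))
    p=np.stack([u,v,np.ones_like(u)],-1)@np.linalg.inv(s['K']).T*s['range_z'][...,None]
    P=(p-t)@R; P[s['range_z']<=0]=np.nan; return P
E
python3 - <<'E'
from h import *
for n in ['scene','top','wrist']:
    s=snap(n,n+'0.png')
print(manip.read_state())
E
```

```text
pics
{'time': 0.15, 'joint_pos': array([-1.30201095e+00,  2.87025746e-01,  1.57784631e+00,  1.63882294e-05,
        1.27859782e+00, -1.50025897e-01]), 'joint_velocities': array([-0.00064728, -0.00108088, -0.00292483, -0.00038643,  0.00149256,
       -0.00064176]), 'joint_torque': array([ 3.94893832e-04, -4.06597710e+01, -2.93143255e+01, -2.00651534e-04,
        3.91212016e-03, -1.24515932e-05]), 'tool_pos': array([ 274.46641367, -616.47044925,  403.61920293]), 'tcp_rot': array([ 0.59252278,  0.38558405,  0.59350807, -0.3846945 ]), 'wrist_force': array([ 0.69151832,  0.47232754, -0.79492716]), 'torque': array([-0.00792711,  0.01037261,  0.01109434]), 'width': 0.9989983624490775}
```

View pics/scene0.png

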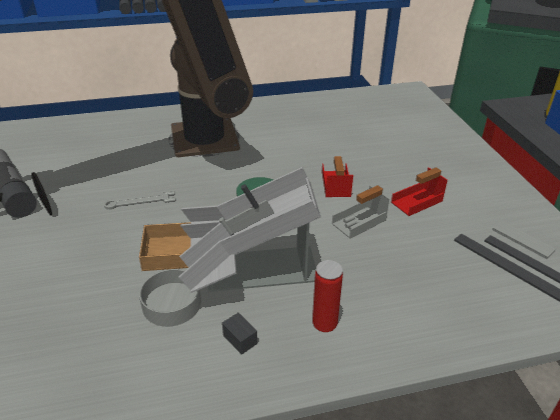

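View pics/top0.png

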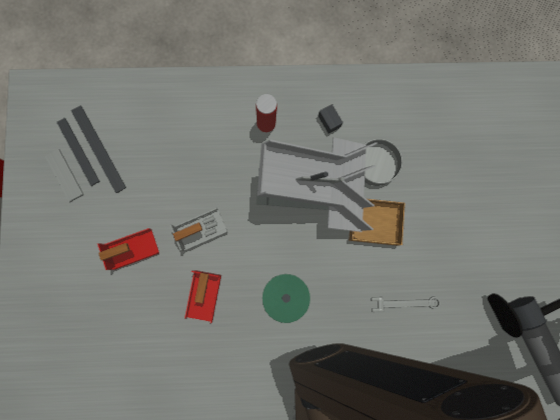

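View pics/wrist0.png

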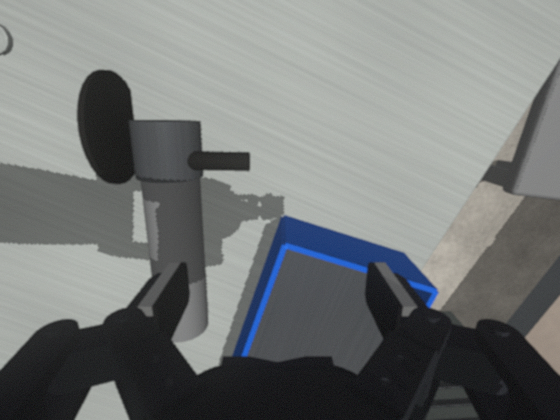

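The top view shows the grey scoop at about (200,229), with its handle at (187,231) and pins near (210,225). The chute runs from (262,170) downhill to the right, with the peg at (318,176). The carton is at (377,222) and the tin at (380,162).

```bash
python3 - <<'E'
from h import *
s=dict(np.load('/tmp/top0.png.npz')); P=cloud(s)
np.set_printoptions(precision=1,suppress=True)
R,t=RT(s); print('cam',-R.T@t, 'K',s['K'][0,0])
for u,v in [(187,231),(176,236),(198,228),(210,225),(225,236),(216,212),(318,176),(326,174),(310,179),(262,143),(260,203),(265,170),(377,222),(351,243),(402,243),(404,203),(372,201),(380,162),(100,90)]: print((u,v),P[v,u], s['img'][v,u])
im=cv2.resize(s['img'][130:260,160:420,::-1],None,fx=3,fy=3,interpolation=cv2.INTER_CUBIC); cv2.imwrite('pics/topz.png',im)
s=dict(np.load('/tmp/scene0.png.npz'));R,t=RT(s); print('cam',-R.T@t)
im=cv2.resize(s['img'][150:330,130:400,::-1],None,fx=2.9,fy=2.9,interpolation=cv2.INTER_CUBIC); cv2.imwrite('pics/scz.png',im)
E
```

```text
cam [ 407.5  166.4 1135.4] K 431.34505503071125
(187, 231) [488.3 353.   83.2] [135  91  52]
(176, 236) [476.8 379.6  83.1] [128  87  50]
(198, 228) [495.  326.5  81.7] [137  93  53]
(210, 225) [507.8 305.9  12.8] [135 140 134]
(225, 236) [479.  268.4   0.2] [131 135 130]
(216, 212) [542.7 291.1   2.3] [135 138 134]
(318, 176) [592.5  44.4 206.4] [42 44 44]
(326, 174) [592.8  29.5 225.2] [64 66 66]
(310, 179) [592.5  58.6 173.6] [57 58 56]
(262, 143) [673.  165.7 194.6] [108 110 108]
(260, 203) [563.5 174.6   5. ] [74 78 74]
(265, 170) [614.2 160.4 180.2] [146 146 146]
(377, 222) [ 505.5 -134.     2.6] [149 116  72]
(351, 243) [452.  -62.7  -0.7] [86 88 85]
(402, 243) [ 448.5 -197.9   -0.2] [143 124 100]
(404, 203) [ 549.6 -196.8   40.8] [125 105  80]
(372, 201) [ 559.1 -118.4   24. ] [69 53 34]
(380, 162) [ 668.1 -152.     1.2] [152 156 150]
(100, 90) [884.4 602.4   3.1] [131 134 130]
cam [1435.9  -99.2  831.2]
```

View pics/topz.png

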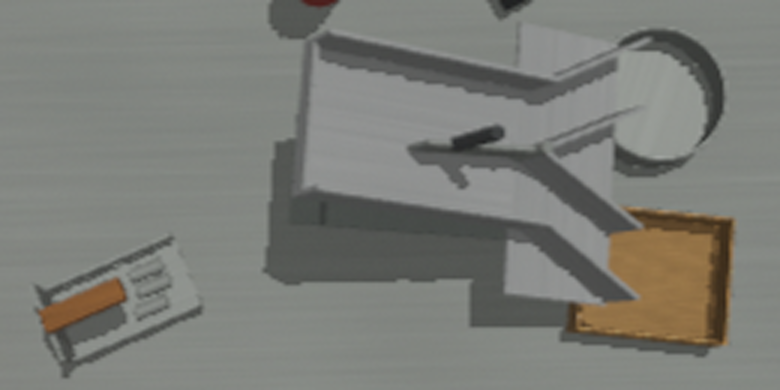

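View pics/scz.png

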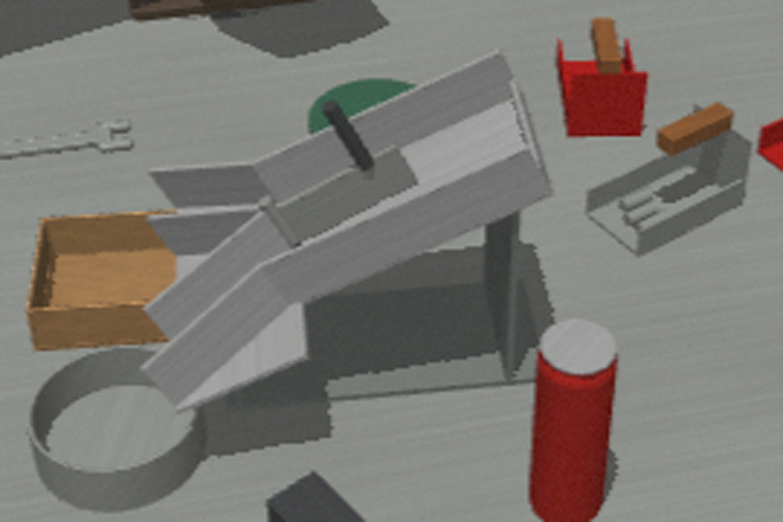

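```bash
python3 - <<'E'
from h import *
np.set_printoptions(precision=1,suppress=True)
s=dict(np.load('/tmp/top0.png.npz')); P=cloud(s)
# floor plane: zoom px region (330..410, 70..180) -> /3 + offset
m=np.zeros(P.shape[:2],bool); m[148:188,272:292]=1
Q=P[m]; Q=Q[~np.isnan(Q[:,0])]
c,_,_,_=np.linalg.lstsq(np.c_[Q[:,:2],np.ones(len(Q))],Q[:,2],rcond=None)
print('slope',np.degrees(np.arctan(np.hypot(*c[:2]))),'downhill yaw',np.degrees(np.arctan2(-c[1],-c[0])), 'res',(Q[:,2]-np.c_[Q[:,:2],np.ones(len(Q))]@c).std())
# wall tops: points higher than floor by >30, within x>uphill
n=np.array([-c[0],-c[1],1]);n/=np.linalg.norm(n)
h=(P-np.array([0,0,c[2]]))@n
reg=np.zeros_like(m); reg[135:215,255:335]=1
for lo,hi in [(37,45)]:
    mm=reg&(h>lo)&(h<hi)&(P[...,2]>140)
    v,u=np.nonzero(mm); W=P[mm]
    far=W[W[:,0]>620]; near=W[W[:,0]<590]
    for g in (far,near):
        vx,vy,x0,y0=cv2.fitLine(g[:,:2].astype(np.float32),cv2.DIST_HUBER,0,.01,.01).ravel()
        print(len(g),np.degrees(np.arctan2(vy,vx)),x0,y0, 'h',np.median(h[mm]))
np.savez('/tmp/fl.npz',c=c)
# handle
img=s['img'].astype(int)
mk=(img[...,0]-img[...,2]>50)&(img[...,0]<170)&(P[...,2]>70)&(P[...,2]<100)
reg=np.zeros_like(m); reg[215:245,170:208]=1
mk&=reg
W=P[mk][:,:2].astype(np.float32); r=cv2.minAreaRect(W); print(mk.sum(),r,cv2.boxPoints(r), np.median(P[mk][:,2]))
# using ray casting to top plane z=84
v,u=np.nonzero(mk); W2=np.array([plane(s,a,b,84)[:2] for a,b in zip(u,v)],np.float32); print(cv2.minAreaRect(W2),cv2.boxPoints(cv2.minAreaRect(W2)))
# scoop base low
mk=(P[...,2]>20)&(P[...,2]<33); reg=np.zeros_like(m); reg[205:255,165:232]=1
W=P[mk&reg][:,:2].astype(np.float32); r=cv2.minAreaRect(W); print('walls',len(W),r,cv2.boxPoints(r))
# carton
mk=(img[...,0]-img[...,2]>40)&(P[...,2]<60); reg=np.zeros_like(m); reg[190:260,330:420]=1
W=P[mk&reg&(P[...,2]>37)][:,:2].astype(np.float32); r=cv2.minAreaRect(W); print('carton',len(W),r)
E
```

```text
slope 23.824118455091455 downhill yaw -98.55315640063792 res 2.6756643387531973
143 84.4349 664.0164 84.45559 h 40.82717487960657
142 84.3724 548.7059 86.35223 h 40.82717487960657
220 ((487.74798583984375, 353.00311279296875), (18.669483184814453, 67.90116882324219), 22.200634002685547) [[466.3 380.9]
 [491.9 318. ]
 [509.2 325.1]
 [483.6 388. ]] 84.10192285473147
((487.4656677246094, 352.4536437988281), (19.56291961669922, 68.63555908203125), 21.261655807495117) [[465.9 380.9]
 [490.8 316.9]
 [509.  324. ]
 [484.1 388. ]]
walls 163 ((498.3043518066406, 330.60028076171875), (68.41474914550781, 118.00373840332031), 22.336015701293945) [[444.2 372.2]
 [489.1 263. ]
 [552.4 289. ]
 [507.5 398.2]]
carton 160 ((505.6036682128906, -127.14511108398438), (129.87258911132812, 109.85430145263672), 82.75308990478516)
```

```bash
cat >> h.py <<'E'
from scipy.spatial.transform import Rotation as Ro
yaw=np.radians(-95.6); d=np.array([np.cos(yaw),np.sin(yaw)]); l=np.array([-d[1],d[0]])
def rot(): 
    q=np.array(manip.read_state()['tcp_rot']); return Ro.from_quat(q[[1,2,3,0]]).as_matrix()
def stat():
    s=manip.read_state();R=rot();p=s['tool_pos'];g=p+155*R[:,0]
    print('t',round(s['time'],2),'grasp',g.round(1),'toolx',R[:,0].round(3),'jaw yaw',np.degrees(np.arctan2(R[1,2],R[0,2])).round(1),'F',s['wrist_force'].round(1),'w',round(s['width'],3),'j',s['joint_pos'].round(2))
    return g,R
def go(target,jawyaw=None):
    g,R=stat(); dv=R.T@(np.array(target)-g); print('need linear (tool)',dv.round(1),'norm',np.linalg.norm(dv).round(1))
    if jawyaw is not None:
        a=np.degrees(np.arctan2(R[1,2],R[0,2])); e=(jawyaw-a+90)%180-90
        # roll about tool x (down): yaw changes by -roll
        print('roll rad',np.radians(-e).round(3))
E
python3 - <<'E'
from h import *
np.set_printoptions(precision=1,suppress=True)
s=dict(np.load('/tmp/top0.png.npz')); P=cloud(s)
m=np.zeros(P.shape[:2],bool); m[148:188,272:300]=1
Q=P[m]; Q=Q[~np.isnan(Q[:,0])]
# z=107-.4663*s ; s=(p.d - o)
o=np.median((Q[:,:2]@d)-(107-Q[:,2])/np.tan(np.radians(25))); 
mid=np.array([606.35,85.4]); lc=mid@l
print('o along d from floor',o,'pivot',o*d+lc*l)
C=np.stack([P[...,:2]@d-o,P[...,:2]@l-lc,P[...,2]],-1)
# back wall top
b=(C[...,0]>-190)&(C[...,0]<-160)&(abs(C[...,1])<45)&(C[...,2]>194)
print('backwall',b.sum(),np.percentile(C[b],[5,50,95],axis=0))
img=s['img'].astype(int).max(-1)
k=(img<80)&(C[...,2]>165)&(abs(C[...,0])<90)&(abs(C[...,1])<40); k[:,:300]=0
W=C[k]; print('peg',len(W)); 
for z in range(170,230,8):
    q=W[(W[:,2]>=z)&(W[:,2]<z+8)]
    if len(q): print(z,q.mean(0),len(q))
for ex in [(0.,0,107)]: pass
peg=np.array([-35.9,0]); print('nominal peg world',(peg[0]+o)*d+lc*l,'inlet',(-135+o)*d+lc*l)
stat()
E
```

```text
o along d from floor -59.62125568919665 pivot [598.1   1.3]
backwall 121 [[-169.9  -40.   194.6]
 [-166.5   -1.6  199.9]
 [-163.5   40.6  202.7]]
peg 79
170 [-65.7 -11.3 173.7] 4
178 [-52.4 -10.  182.3] 12
186 [-49.3  -9.2 191.2] 8
194 [-45.9  -9.6 198.1] 7
202 [-43.4  -9.2 204.5] 9
210 [-38.7  -9.4 212.9] 13
218 [-31.4  -8.2 222.3] 21
226 [-33.5  -9.  227.3] 3
nominal peg world [601.6  37. ] inlet [611.3 135.6]
t 0.15 grasp [ 274.4 -616.2  248.6] toolx [-0.  0. -1.] jaw yaw -66.0 F [ 0.7  0.5 -0.8] w 0.999 j [-1.3  0.3  1.6  0.   1.3 -0.1]
```

```bash
python3 -m crank '{"linear":[[-15,0,0],[-15,0,0],[-15,0,0],[-15,0,0],[0,0,0]],"roll":[-0.12,-0.12,-0.12,-0.12,-0.12],"hand":[0.4,0.4,0.4,0.4,0.4]}' 40; python3 -m crank '{"linear":[[0,0,0],[0,0,0],[0,0,0],[0,0,0]],"roll":[-0.12,-0.12,-0.12,-0.12],"hand":[0.4,0.4,0.4,0.4]}'
python3 -c "
from h import *
go([607,41,300],-5.6)"
```

```text
time: 0.57
tool_pos: [274.4, -616.2, 460.2]
tcp_rot: [0.68, 0.189, 0.685, -0.181]
wrist_force: [0.1, 0.0, 0.8]
width: 0.599
time: 0.9
tool_pos: [274.4, -616.1, 460.5]
tcp_rot: [0.706, 0.015, 0.708, -0.006]
wrist_force: [-0.3, 0.5, -0.4]
width: 0.6
t 0.9 grasp [ 273.9 -614.2  305.5] toolx [-0.003  0.012 -1.   ] jaw yaw -1.7 F [-0.3  0.5 -0.4] w 0.6 j [-1.3   0.25  1.52  0.    1.38 -1.27]
need linear (tool) [ 12.2 664.6 313.8] norm 735.1
roll rad 0.068
```

```bash
python3 -m crank '{"linear":[[0,37,18],[0,37,18],[0,37,18],[0,37,18],[0,37,18]],"roll":[0.0136,0.0136,0.0136,0.0136,0.0136],"hand":[0.4,0.4,0.4,0.4,0.4]}'; python3 -m crank '{"linear":[[0,37,17],[0,37,17],[0,37,17],[0,37,17],[0,37,17]],"roll":[0,0,0,0,0],"hand":[0.4,0.4,0.4,0.4,0.4]}'
python3 -c "
from h import *
go([593,42,290],-5.6)"
```

```text
time: 1.32
tool_pos: [372.1, -437.4, 457.0]
tcp_rot: [0.703, 0.043, 0.709, -0.033]
wrist_force: [-0.1, -0.3, -0.3]
width: 0.599
time: 1.73
tool_pos: [476.8, -256.8, 457.4]
tcp_rot: [0.703, 0.045, 0.709, -0.033]
wrist_force: [1.5, -0.3, 0.3]
width: 0.6
t 1.73 grasp [ 475.6 -254.1  302.5] toolx [-0.008  0.018 -1.   ] jaw yaw -6.3 F [ 1.5 -0.3  0.3] w 0.6 j [-0.68 -0.04  1.84  0.01  1.36 -0.57]
need linear (tool) [ 16.8 307.   84.2] norm 318.8
roll rad -0.013
```

```bash
python3 -m crank '{"linear":[[0,38,10],[0,38,10],[0,38,10],[0,38,10],[0,38,10]],"roll":[0,0,0,0,0],"hand":[0.4,0.4,0.4,0.4,0.4]}'; python3 -m crank '{"linear":[[0,35,10],[0,30,10],[0,30,10],[0,0,0]],"roll":[0,0,0,0],"hand":[0.4,0.4,0.4,0.4]}'
python3 -c "
from h import *
go([593,42,270],-5.6)"
```

```text
time: 2.15
tool_pos: [549.4, -63.4, 459.0]
tcp_rot: [0.703, 0.045, 0.709, -0.033]
wrist_force: [1.1, -0.7, -0.7]
width: 0.6
time: 2.48
tool_pos: [591.0, 39.4, 459.2]
tcp_rot: [0.702, 0.044, 0.71, -0.029]
wrist_force: [0.5, 0.2, -0.5]
width: 0.602
t 2.48 grasp [589.6  42.6 304.2] toolx [-0.009  0.021 -1.   ] jaw yaw -5.9 F [ 0.5  0.2 -0.5] w 0.602 j [-0.11  0.07  1.73  0.02  1.36 -0.01]
need linear (tool) [34.2 -0.9  3.9] norm 34.4
roll rad -0.005
```

```bash
python3 -m crank '{"linear":[[25,0,4],[25,0,0],[25,0,0],[17,0,0],[0,0,0]],"roll":[0,0,0,0,0],"hand":[0.4,0.4,0.4,0.4,0.4]}' 
python3 -c "
from h import *
go([593,42,210],-5.6); snap('scene','s1.png'); snap('wrist','w1.png'); snap('top','t1.png')"
```

```text
time: 2.9
tool_pos: [594.8, 44.0, 365.0]
tcp_rot: [0.704, 0.041, 0.709, -0.027]
wrist_force: [-0.2, -0.4, -0.5]
width: 0.601
t 2.9 grasp [593.8  47.1 210. ] toolx [-0.006  0.02  -1.   ] jaw yaw -5.5 F [-0.2 -0.4 -0.5] w 0.601 j [-0.1   0.15  1.81  0.02  1.19 -0.01]
need linear (tool) [-0.1 -5.1 -0.3] norm 5.1
roll rad 0.001
```

View pics/s1.png

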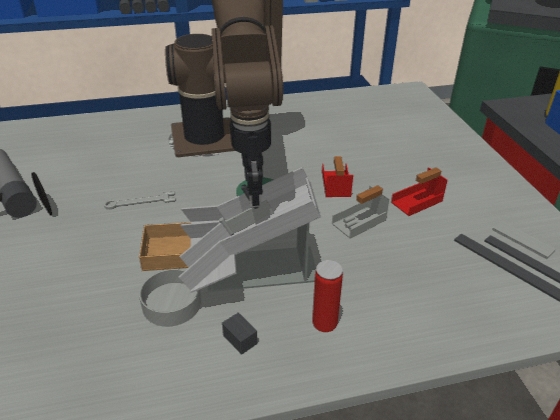

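View pics/w1.png

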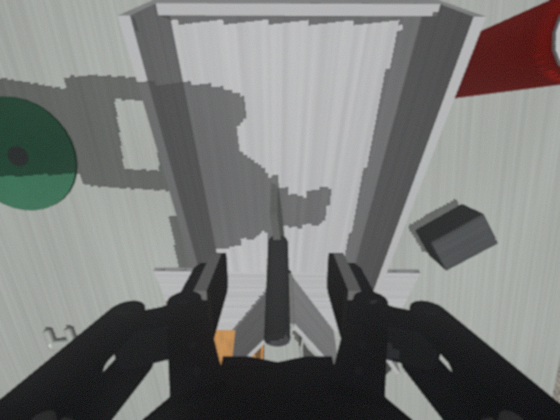

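```bash
python3 -m crank '{"linear":[[0,-3,0],[0,0,0],[0,0,0],[0,0,8],[0,0,8]],"roll":[0,0,0,0,0],"hand":[0.78,0.78,0.78,0.78,0.78]}' 40; python3 -m crank '{"linear":[[0,-1,8],[0,-2,8],[1,-2,8]],"roll":[0,0,0],"hand":[0.78,0.78,0.78]}'
python3 -c "
from h import *
g,R=stat(); print((g[:2]@d+59.6, g[:2]@l-595.1))"
```

```text
time: 3.47
tool_pos: [612.5, 38.3, 377.4]
tcp_rot: [0.709, 0.041, 0.703, -0.028]
wrist_force: [-1.9, -0.4, -0.9]
width: 0.222
time: 3.72
tool_pos: [638.5, 30.6, 376.9]
tcp_rot: [0.709, 0.041, 0.703, -0.028]
wrist_force: [-1.6, -0.5, -0.2]
width: 0.223
t 3.72 grasp [640.   33.4 221.9] toolx [ 0.01   0.018 -1.   ] jaw yaw -5.6 F [-1.6 -0.5 -0.2] w 0.223 j [-0.11  0.23  1.7   0.02  1.21 -0.02]
(np.float64(-36.11432332674635), np.float64(38.55501212437184))
```

```bash
python3 -m crank '{"linear":[[4,-1,3],[4,0,2]],"roll":[0,0],"hand":[0.78,0.78]}'
python3 -c "
from h import *
g,R=stat(); print((g[:2]@d+59.6, g[:2]@l-595.1)); snap('wrist','w2.png');snap('top','t2.png')"
```

```text
time: 3.88
tool_pos: [644.5, 30.1, 371.8]
tcp_rot: [0.705, 0.044, 0.707, -0.026]
wrist_force: [-12.8, 8.0, 11.1]
width: 0.218
t 3.88 grasp [644.2  34.1 216.8] toolx [-0.002  0.026 -1.   ] jaw yaw -5.7 F [-12.8   8.   11.1] w 0.218 j [-0.11  0.25  1.68  0.03  1.21 -0.02]
(np.float64(-37.220599233772184), np.float64(42.692455380600336))
```

View pics/w2.png

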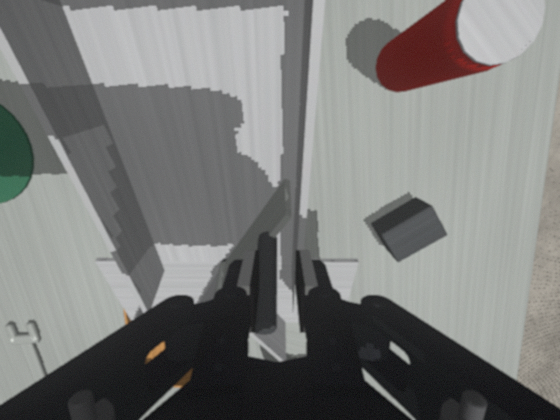

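The flap lies across to the +y wall and the stop force is felt (13 N). I'm releasing it now and lifting.

```bash
python3 -m crank '{"linear":[[0,0,-2],[0,0,0],[-20,0,0],[-30,0,0],[-30,0,0]],"roll":[0,0,0,0,0],"hand":[0.5,0.4,0.4,0.4,0.2]}'; python3 -m crank '{"linear":[[-20,37,-10],[0,37,-10],[0,37,-10],[0,37,-10],[0,37,-10]],"roll":[-0.1,-0.1,-0.1,-0.1,-0.08],"hand":[0,0,0,0,0]}'
python3 - <<'E'
from h import *
g,R=stat()
s=snap('top','t3.png'); cv2.imwrite('pics/t3z.png',cv2.resize(s['img'][130:260,160:420,::-1],None,fx=3,fy=3))
sx=np.array([np.cos(np.radians(-68)),np.sin(np.radians(-68))])
t=np.array([491.3,343.4])+15*sx; print(t); go([t[0],t[1],250],22)
E
```

```text
time: 4.4
tool_pos: [643.9, 28.2, 443.6]
tcp_rot: [0.701, 0.044, 0.711, -0.025]
wrist_force: [0.3, -1.2, 0.3]
width: 0.723
time: 4.82
tool_pos: [581.6, 200.3, 478.5]
tcp_rot: [0.701, -0.129, 0.687, 0.143]
wrist_force: [-0.7, 0.0, -0.1]
width: 0.999
t 4.82 grasp [584.1 203.9 323.6] toolx [ 0.016  0.023 -1.   ] jaw yaw 22.1 F [-0.7  0.  -0.1] w 0.999 j [ 0.16  0.1   1.65  0.02  1.36 -0.23]
[496.9190989  329.49224218]
t 4.87 grasp [580.3 209.7 324.2] toolx [ 0.013  0.028 -1.   ] jaw yaw 22.6 F [-2.1  4.6  0.7] w 0.995 j [ 0.17  0.1   1.66  0.03  1.37 -0.23]
need linear (tool) [ 76.4 141.  -32.7] norm 163.7
roll rad 0.01
```

View pics/t3z.png

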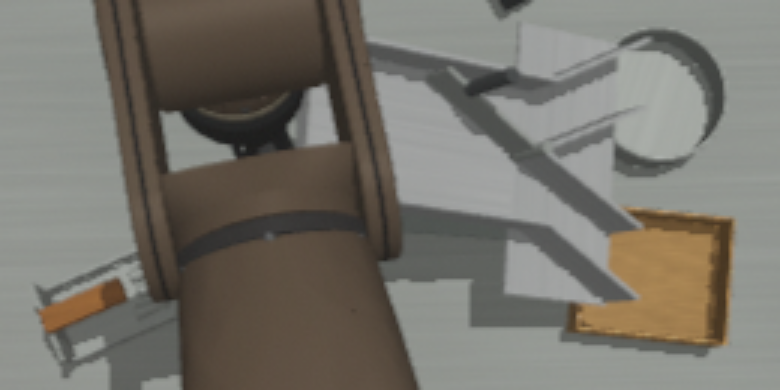

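The flap now closes the branch to the tin, running from (440,70) to (540,150) in the zoomed view. Next I go to the scoop.

```bash
python3 -m crank '{"linear":[[0,35,-8],[5,35,-8],[20,35,-8],[25,30,-8],[25,5,0]],"roll":[0.01,0,0,0,0],"hand":[0,0,0,0,0]}'; python3 -m crank '{"linear":[[0,0,0]],"roll":[0],"hand":[0]}'
python3 - <<'E'
from h import *
go([496.9,329.5,77],22); snap('wrist','w3.png')
E
```

```text
time: 5.28
tool_pos: [498.0, 329.7, 413.2]
tcp_rot: [0.71, -0.125, 0.678, 0.144]
wrist_force: [0.4, -0.1, -0.0]
width: 1.005
time: 5.37
tool_pos: [496.5, 330.7, 407.4]
tcp_rot: [0.707, -0.126, 0.681, 0.144]
wrist_force: [-0.1, -0.2, -1.4]
width: 1.002
t 5.37 grasp [501.4 335.7 252.6] toolx [ 0.032  0.032 -0.999] jaw yaw 22.0 F [-0.1 -0.2 -1.4] w 1.002 j [0.42 0.11 1.78 0.02 1.21 0.02]
need linear (tool) [175.   -7.1 -13.8] norm 175.7
roll rad 0.001
```

View pics/w3.png

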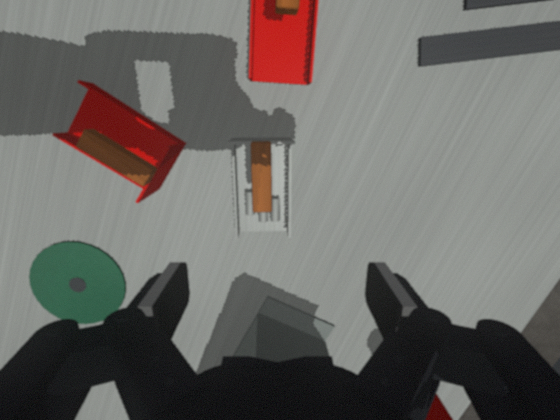

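```bash
python3 -m crank '{"linear":[[20,-4,-7],[30,-3,-7],[30,0,0],[30,0,0],[10,0,0]],"roll":[0,0,0,0,0],"hand":[0.3,0.3,0.3,0.3,0.3]}'; python3 -m crank '{"linear":[[0,0,0]],"roll":[0],"hand":[0.3]}'
python3 - <<'E'
from h import *
go([496.9,329.5,77],22); snap('wrist','w4.png')
E
```

```text
time: 5.83
tool_pos: [500.8, 320.7, 300.8]
tcp_rot: [0.718, -0.123, 0.669, 0.144]
wrist_force: [0.1, -0.2, -0.2]
width: 0.705
time: 5.92
tool_pos: [501.8, 319.8, 299.8]
tcp_rot: [0.718, -0.122, 0.67, 0.143]
wrist_force: [-0.6, -0.3, -0.2]
width: 0.694
t 5.92 grasp [511.3 326.1 145.3] toolx [ 0.061  0.041 -0.997] jaw yaw 21.6 F [-0.6 -0.3 -0.2] w 0.694 j [0.4  0.21 1.87 0.02 0.99 0.01]
need linear (tool) [ 67.3   7.4 -17. ] norm 69.8
roll rad -0.007
```

View pics/w4.png

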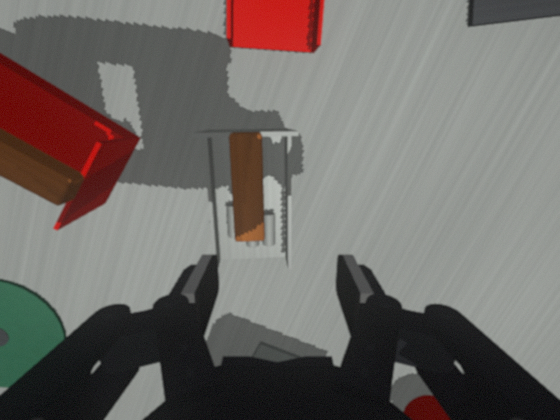

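The tool has drifted 4° off vertical, and fast down moves add to it. I'll go up fast and then down slowly to see whether that undoes it.

```bash
python3 -m crank '{"linear":[[-35,0,0],[-35,0,0],[-35,0,0],[0,0,0]],"roll":[0,0,0,0],"hand":[0.3,0.3,0.3,0.3]}'; python3 -c "
from h import *
stat()"; python3 -m crank '{"linear":[[10,0,0],[10,0,0],[10,0,0],[10,0,0],[10,0,0]],"roll":[0,0,0,0,0],"hand":[0.3,0.3,0.3,0.3,0.3]}';python3 - <<'E'
from h import *
go([496.9,329.5,77],22)
E
```

```text
time: 6.3
tool_pos: [498.3, 313.8, 416.7]
tcp_rot: [0.721, -0.121, 0.668, 0.142]
wrist_force: [1.0, 0.2, 0.0]
width: 0.702
t 6.3 grasp [508.8 320.4 262.1] toolx [ 0.068  0.043 -0.997] jaw yaw 21.4 F [1.  0.2 0. ] w 0.702 j [0.39 0.08 1.8  0.01 1.19 0.01]
time: 6.72
tool_pos: [504.6, 315.8, 374.8]
tcp_rot: [0.728, -0.119, 0.66, 0.143]
wrist_force: [0.8, 0.2, 0.0]
width: 0.699
t 6.72 grasp [518.1 323.6 220.6] toolx [ 0.087  0.05  -0.995] jaw yaw 21.3 F [0.8 0.2 0. ] w 0.699 j [0.39 0.12 1.83 0.02 1.09 0.01]
need linear (tool) [141.3  11.1 -31.8] norm 145.3
roll rad -0.012
```

```bash
python3 -m crank '{"linear":[[0,0,0],[0,0,0],[0,0,0],[0,0,0]],"roll":[0,0,0,0],"hand":[0.3,0.3,0.3,0.3]}'; python3 -c "
from h import *
stat()"; python3 -m crank '{"linear":[[0,-3,-30],[0,-3,-30],[0,0,0]],"roll":[0,0,0],"hand":[0.3,0.3,0.3]}';python3 - <<'E'
from h import *
stat()
E
python3 -m crank '{"linear":[[0,0,30],[0,0,30],[0,0,0]],"roll":[0,0,0],"hand":[0.3,0.3,0.3]}';python3 - <<'E'
from h import *
go([496.9,329.5,77],22)
E
```

```text
time: 7.05
tool_pos: [503.3, 315.3, 364.7]
tcp_rot: [0.722, -0.12, 0.666, 0.141]
wrist_force: [-0.4, 0.5, 0.2]
width: 0.699
t 7.05 grasp [514.4 322.1 210.3] toolx [ 0.072  0.044 -0.996] jaw yaw 21.3 F [-0.4  0.5  0.2] w 0.699 j [0.39 0.13 1.83 0.01 1.09 0.01]
time: 7.3
tool_pos: [448.9, 287.4, 357.3]
tcp_rot: [0.721, -0.121, 0.668, 0.141]
wrist_force: [-0.1, 1.0, -0.9]
width: 0.697
t 7.3 grasp [459.5 294.  202.8] toolx [ 0.069  0.042 -0.997] jaw yaw 21.3 F [-0.1  1.  -0.9] w 0.697 j [ 0.38  0.    1.98  0.02  1.08 -0.  ]
time: 7.55
tool_pos: [503.7, 309.3, 361.8]
tcp_rot: [0.721, -0.121, 0.668, 0.141]
wrist_force: [0.3, -0.5, 0.5]
width: 0.701
t 7.55 grasp [514.3 315.9 207.3] toolx [ 0.068  0.042 -0.997] jaw yaw 21.4 F [ 0.3 -0.5  0.5] w 0.701 j [ 0.38  0.13  1.84  0.02  1.09 -0.  ]
need linear (tool) [129.3  17.2 -21.5] norm 132.2
roll rad -0.011
```

```bash
python3 -m crank '{"linear":[[15,4,-5],[0,0,0],[15,4,-5],[0,0,0]],"roll":[0,0,0,0],"hand":[0.3,0.3,0.3,0.3]}'; python3 -c "
from h import *
stat()"; python3 -m crank '{"linear":[[-40,0,0],[-40,0,0],[0,0,0],[0,0,0]],"roll":[0,0,0,0],"hand":[0.3,0.3,0.3,0.3]}';python3 - <<'E'
from h import *
go([496.9,329.5,77],22)
E
```

```text
time: 7.88
tool_pos: [496.0, 315.3, 333.5]
tcp_rot: [0.723, -0.12, 0.666, 0.142]
wrist_force: [-1.6, 0.2, -0.7]
width: 0.701
t 7.88 grasp [507.4 322.2 179.1] toolx [ 0.073  0.044 -0.996] jaw yaw 21.3 F [-1.6  0.2 -0.7] w 0.701 j [0.39 0.15 1.87 0.01 1.03 0.01]
time: 8.22
tool_pos: [489.8, 311.3, 417.3]
tcp_rot: [0.721, -0.121, 0.667, 0.141]
wrist_force: [-0.1, 0.0, -1.0]
width: 0.701
t 8.22 grasp [500.7 317.9 262.9] toolx [ 0.07   0.042 -0.997] jaw yaw 21.4 F [-0.1  0.  -1. ] w 0.701 j [0.39 0.06 1.82 0.01 1.19 0.01]
need linear (tool) [185.5   9.6 -14.4] norm 186.3
roll rad -0.011
```

```bash
python3 -m crank '{"linear":[[30,3,-4],[35,3,-5],[35,3,-5],[30,0,0],[15,0,0]],"roll":[-0.01,0,0,0,0],"hand":[0.3,0.3,0.3,0.3,0.3]}'; python3 -m crank '{"linear":[[0,0,0],[0,0,0],[0,0,0]],"roll":[0,0,0],"hand":[0.3,0.3,0.3]}';python3 - <<'E'
from h import *
go([496.9,329.5,77],22)
E
```

```text
time: 8.63
tool_pos: [488.3, 322.3, 281.3]
tcp_rot: [0.73, -0.123, 0.656, 0.147]
wrist_force: [-0.2, -0.5, -1.3]
width: 0.698
time: 8.88
tool_pos: [487.0, 321.5, 276.5]
tcp_rot: [0.727, -0.124, 0.659, 0.146]
wrist_force: [0.4, 0.7, -0.2]
width: 0.698
t 8.88 grasp [500.6 329.  122.3] toolx [ 0.088  0.049 -0.995] jaw yaw 22.0 F [ 0.4  0.7 -0.2] w 0.698 j [0.41 0.21 1.92 0.01 0.91 0.02]
need linear (tool) [44.8  1.2 -7.7] norm 45.5
roll rad 0.0
```

```bash
python3 -m crank '{"linear":[[20,1,-4],[16,0,-3],[5,0,0],[0,0,0]],"roll":[0,0,0,0],"hand":[0.3,0.3,0.3,0.3]}'; python3 - <<'E'
from h import *
go([496.9,329.5,77],22); snap('wrist','w5.png'); snap('scene','s5.png')
E
```

```text
time: 9.22
tool_pos: [487.0, 323.0, 242.7]
tcp_rot: [0.732, -0.123, 0.654, 0.147]
wrist_force: [-0.2, -0.3, 0.7]
width: 0.702
t 9.22 grasp [502.8 331.5  88.7] toolx [ 0.102  0.055 -0.993] jaw yaw 22.0 F [-0.2 -0.3  0.7] w 0.702 j [0.41 0.26 1.93 0.01 0.83 0.02]
need linear (tool) [11.   0.2 -7.5] norm 13.3
roll rad 0.0
```

View pics/w5.png

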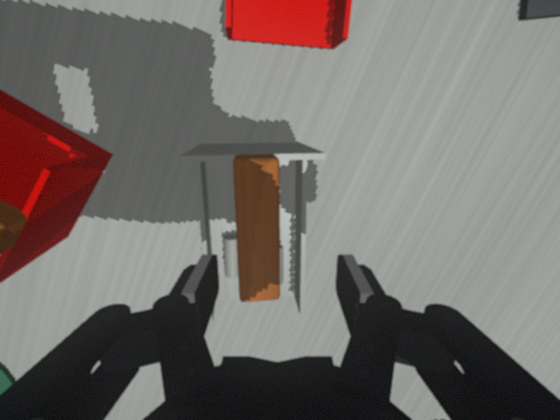

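View pics/s5.png

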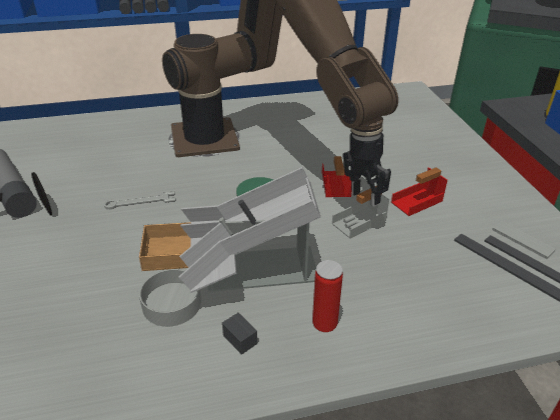

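```bash
python3 -m crank '{"linear":[[-15,0,0],[-15,0,0],[-15,0,0],[-15,0,0],[0,0,0]],"roll":[0,0,0,0,0],"hand":[0.3,0.3,0.3,0.3,0.3]}'; python3 -m crank '{"linear":[[0,0,0],[0,0,0]],"roll":[0,0],"hand":[0.3,0.3]}'; python3 - <<'E'
from h import *
stat()
E
python3 -m crank '{"linear":[[-15,0,0],[0,0,0],[-15,0,0],[0,0,0]],"roll":[0,0,0,0],"hand":[0.3,0.3,0.3,0.3]}'; python3 - <<'E'
from h import *
stat()
E
python3 -m crank '{"linear":[[0,0,-30],[0,0,0],[0,0,-30],[0,0,0]],"roll":[0,0,0,0],"hand":[0.3,0.3,0.3,0.3]}'; python3 - <<'E'
from h import *
stat()
E
```

```text
time: 9.73
tool_pos: [482.5, 320.3, 312.3]
tcp_rot: [0.735, -0.122, 0.65, 0.148]
wrist_force: [1.1, 0.7, 0.7]
width: 0.699
time: 9.9
tool_pos: [483.0, 320.5, 315.1]
tcp_rot: [0.737, -0.122, 0.648, 0.148]
wrist_force: [0.4, 0.3, -0.4]
width: 0.702
t 9.9 grasp [501.1 329.9 161.5] toolx [ 0.116  0.061 -0.991] jaw yaw 22.0 F [ 0.4  0.3 -0.4] w 0.702 j [0.41 0.15 1.91 0.01 0.95 0.02]
time: 10.23
tool_pos: [479.3, 318.4, 342.0]
tcp_rot: [0.736, -0.122, 0.65, 0.148]
wrist_force: [0.5, 1.1, 0.5]
width: 0.7
t 10.23 grasp [496.7 327.5 188.3] toolx [ 0.112  0.059 -0.992] jaw yaw 22.0 F [0.5 1.1 0.5] w 0.7 j [0.41 0.11 1.9  0.01 1.   0.02]
time: 10.57
tool_pos: [419.9, 294.0, 322.4]
tcp_rot: [0.73, -0.123, 0.657, 0.146]
wrist_force: [-1.2, 0.7, -2.0]
width: 0.7
t 10.57 grasp [434.6 301.9 168.3] toolx [ 0.095  0.052 -0.994] jaw yaw 21.9 F [-1.2  0.7 -2. ] w 0.7 j [ 0.41 -0.01  2.06  0.01  0.98  0.02]
```

Pulling in radially, with a pause after each step, reduces the lean. Fast outward moves leave it unchanged, so I'll repeat that cycle.

```bash
python3 -m crank '{"linear":[[0,0,40],[0,0,40],[0,0,0]],"roll":[0,0,0],"hand":[0.3,0.3,0.3]}'; python3 - <<'E'
from h import *
stat()
E
python3 -m crank '{"linear":[[0,0,-40],[0,0,0],[0,0,-40],[0,0,0]],"roll":[0,0,0,0],"hand":[0.3,0.3,0.3,0.3]}'; python3 - <<'E'
from h import *
stat()
E
python3 -m crank '{"linear":[[0,0,40],[0,0,40],[0,0,0]],"roll":[0,0,0],"hand":[0.3,0.3,0.3]}'; python3 - <<'E'
from h import *
stat()
E
```

```text
time: 10.82
tool_pos: [490.7, 322.9, 320.6]
tcp_rot: [0.724, -0.125, 0.662, 0.145]
wrist_force: [-0.7, 0.5, 1.1]
width: 0.7
t 10.82 grasp [503.2 329.9 166.3] toolx [ 0.08   0.045 -0.996] jaw yaw 22.0 F [-0.7  0.5  1.1] w 0.7 j [0.41 0.16 1.88 0.01 1.   0.02]
time: 11.15
tool_pos: [416.4, 292.1, 295.5]
tcp_rot: [0.712, -0.127, 0.675, 0.142]
wrist_force: [-1.4, -0.5, -2.9]
width: 0.698
t 11.15 grasp [423.8 296.9 140.7] toolx [ 0.047  0.031 -0.998] jaw yaw 21.9 F [-1.4 -0.5 -2.9] w 0.698 j [0.41 0.03 2.08 0.01 0.98 0.02]
time: 11.4
tool_pos: [485.9, 320.7, 289.4]
tcp_rot: [0.706, -0.129, 0.682, 0.141]
wrist_force: [-0.1, -0.4, 1.0]
width: 0.707
t 11.4 grasp [490.6 324.3 134.5] toolx [ 0.031  0.024 -0.999] jaw yaw 22.0 F [-0.1 -0.4  1. ] w 0.707 j [0.41 0.2  1.9  0.01 1.   0.02]
```

```bash
python3 -m crank '{"linear":[[0,0,-40],[0,0,0]],"roll":[0,0],"hand":[0.3,0.3]}'; python3 -m crank '{"linear":[[0,0,40],[0,0,5],[0,0,0]],"roll":[0,0,0],"hand":[0.3,0.3,0.3]}'; python3 - <<'E'
from h import *
go([496.9,329.5,77],22)
E
```

```text
time: 11.57
tool_pos: [447.1, 304.6, 279.9]
tcp_rot: [0.701, -0.13, 0.687, 0.14]
wrist_force: [-1.7, -0.2, -3.8]
width: 0.698
time: 11.82
tool_pos: [484.6, 320.2, 272.4]
tcp_rot: [0.695, -0.131, 0.693, 0.139]
wrist_force: [-0.1, 0.3, -0.6]
width: 0.699
t 11.82 grasp [484.8 322.  117.4] toolx [ 0.001  0.011 -1.   ] jaw yaw 22.0 F [-0.1  0.3 -0.6] w 0.699 j [0.41 0.23 1.91 0.01 1.   0.02]
need linear (tool) [40.5  2.  13.8] norm 42.9
roll rad 0.001
```

Lean is nearly zero. Descend and grip.

```bash
python3 -m crank '{"linear":[[14,1,7],[14,1,7],[10,0,0],[0,0,0],[0,0,0]],"roll":[0,0,0,0,0],"hand":[0.3,0.3,0.3,0.3,0.3]}'; python3 - <<'E'
from h import *
go([496.9,329.5,77],22); snap('wrist','w6.png')
E
```

```text
time: 12.23
tool_pos: [496.1, 327.9, 233.4]
tcp_rot: [0.695, -0.131, 0.693, 0.139]
wrist_force: [0.2, 0.3, -1.0]
width: 0.702
t 12.23 grasp [496.3 329.6  78.4] toolx [ 0.001  0.011 -1.   ] jaw yaw 22.1 F [ 0.2  0.3 -1. ] w 0.702 j [0.41 0.31 1.89 0.01 0.94 0.02]
need linear (tool) [ 1.4 -0.3  0.5] norm 1.5
roll rad 0.001
```

View pics/w6.png

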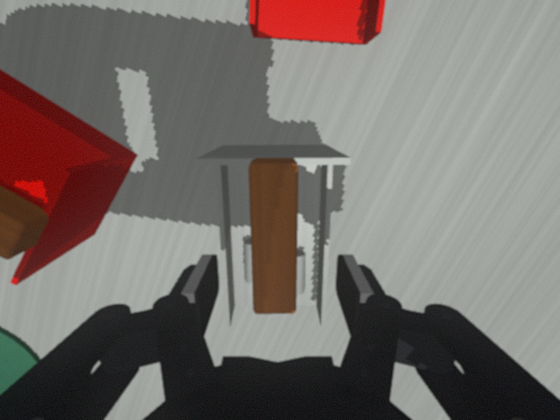

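```bash
python3 -m crank '{"linear":[[0,0,0],[0,0,0],[0,0,0],[0,0,0],[0,0,0]],"roll":[0,0,0,0,0],"hand":[0.6,0.8,1,1,1]}' 80; python3 - <<'E'
from h import *
stat(); snap('wrist','w7.png')
E
```

```text
time: 12.7
tool_pos: [495.3, 327.6, 236.1]
tcp_rot: [0.696, -0.131, 0.692, 0.139]
wrist_force: [-0.5, -0.5, -1.8]
width: 0.215
t 12.7 grasp [495.9 329.5  81.1] toolx [ 0.004  0.012 -1.   ] jaw yaw 22.1 F [-0.5 -0.5 -1.8] w 0.215 j [0.41 0.3  1.89 0.01 0.94 0.02]
```

View pics/w7.png

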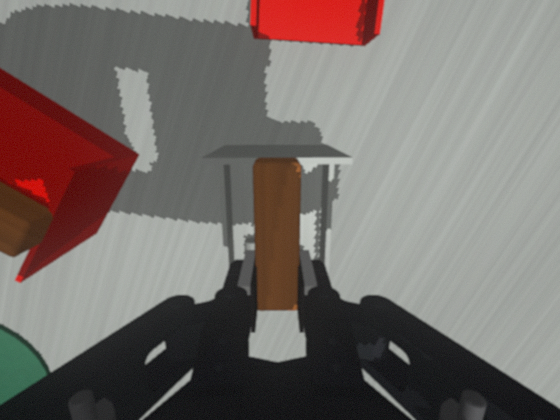

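```bash
python3 -m crank '{"linear":[[-8,0,0],[-15,0,0],[-20,0,0],[-20,0,0],[-20,0,0]],"roll":[0,0,0,0,0],"hand":[1,1,1,1,1]}' 80; python3 - <<'E'
from h import *
stat(); snap('scene','s8.png')
E
```

```text
time: 13.17
tool_pos: [492.1, 325.2, 313.9]
tcp_rot: [0.689, -0.133, 0.699, 0.138]
wrist_force: [0.1, -1.2, -3.1]
width: 0.22
t 13.17 grasp [489.9 325.8 158.9] toolx [-0.014  0.004 -1.   ] jaw yaw 22.1 F [ 0.1 -1.2 -3.1] w 0.22 j [0.41 0.19 1.86 0.01 1.1  0.02]
```

View pics/s8.png

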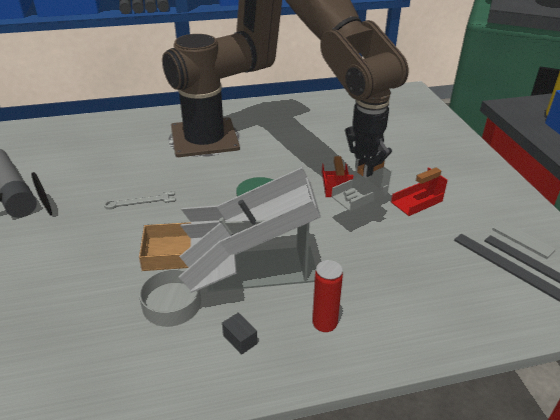

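```bash
python3 -m crank '{"linear":[[-25,0,0],[-30,0,0],[-30,0,0],[-30,0,0],[-30,0,0]],"roll":[0,0,0,0,0],"hand":[1,1,1,1,1]}'; python3 -m crank '{"linear":[[-25,0,0],[-10,0,0],[0,0,0]],"roll":[0,0,0],"hand":[1,1,1]}'; python3 - <<'E'
from h import *
go([604,142,310],-5.6)
E
```

```text
time: 13.63
tool_pos: [492.6, 323.9, 459.9]
tcp_rot: [0.686, -0.134, 0.702, 0.137]
wrist_force: [0.2, 1.6, -2.5]
width: 0.217
time: 13.88
tool_pos: [493.3, 323.8, 503.7]
tcp_rot: [0.69, -0.133, 0.698, 0.138]
wrist_force: [-0.2, 0.7, -2.7]
width: 0.217
t 13.88 grasp [491.5 324.6 348.7] toolx [-0.011  0.006 -1.   ] jaw yaw 22.1 F [-0.2  0.7 -2.7] w 0.217 j [0.41 0.04 1.67 0.01 1.43 0.02]
need linear (tool) [  36.4 -211.9   35.9] norm 218.0
roll rad 0.483
```

```bash
python3 -m crank '{"linear":[[0,-8,1],[0,-12,2],[0,-14,2],[0,-14,3],[0,-14,3]],"roll":[0.05,0.05,0.05,0.05,0.05],"hand":[1,1,1,1,1]}'; python3 -m crank '{"linear":[[0,-14,4],[0,-14,5],[0,-14,6],[0,-14,6],[0,-13,6]],"roll":[0.05,0.05,0.05,0.05,0.03],"hand":[1,1,1,1,1]}'; python3 - <<'E'
from h import *
go([604,142,310],-5.6)
E
```

```text
time: 14.3
tool_pos: [519.6, 267.4, 493.0]
tcp_rot: [0.698, -0.044, 0.713, 0.048]
wrist_force: [0.2, 0.0, -2.8]
width: 0.214
time: 14.72
tool_pos: [548.6, 195.7, 475.6]
tcp_rot: [0.69, 0.038, 0.721, -0.041]
wrist_force: [0.0, 0.5, -2.4]
width: 0.214
t 14.72 grasp [541.8 195.5 320.8] toolx [-0.044 -0.001 -0.999] jaw yaw -6.4 F [ 0.   0.5 -2.4] w 0.214 j [0.17 0.04 1.72 0.01 1.42 0.28]
need linear (tool) [  8.1 -46.1  68.2] norm 82.7
roll rad -0.015
```

```bash
python3 -m crank '{"linear":[[-12,-5,8],[-12,-9,12],[-4,-10,14],[-4,-10,14],[-4,-6,10]],"roll":[-0.005,-0.005,-0.005,0,0],"hand":[1,1,1,1,1]}'; python3 -m crank '{"linear":[[0,-2,6],[0,0,0]],"roll":[0,0],"hand":[1,1]}'; python3 - <<'E'
from h import *
go([604,142,310],-5.6); s=snap('top','t9.png'); cv2.imwrite('pics/t9z.png',cv2.resize(s['img'][130:260,160:420,::-1],None,fx=3,fy=3))
s=snap('scene','s9.png');cv2.imwrite('pics/s9z.png',cv2.resize(s['img'][120:300,150:400,::-1],None,fx=3,fy=3))
E
```

```text
time: 15.13
tool_pos: [606.0, 147.3, 499.1]
tcp_rot: [0.684, 0.031, 0.728, -0.035]
wrist_force: [-0.7, -0.2, -2.8]
width: 0.214
time: 15.3
tool_pos: [614.1, 143.5, 497.8]
tcp_rot: [0.684, 0.031, 0.728, -0.035]
wrist_force: [-0.2, -0.4, -2.2]
width: 0.212
t 15.3 grasp [604.4 143.1 343.1] toolx [-0.063 -0.003 -0.998] jaw yaw -5.4 F [-0.2 -0.4 -2.2] w 0.212 j [0.07 0.15 1.57 0.   1.49 0.16]
need linear (tool) [33.  -0.8  1.8] norm 33.1
roll rad 0.003
```

View pics/t9z.png

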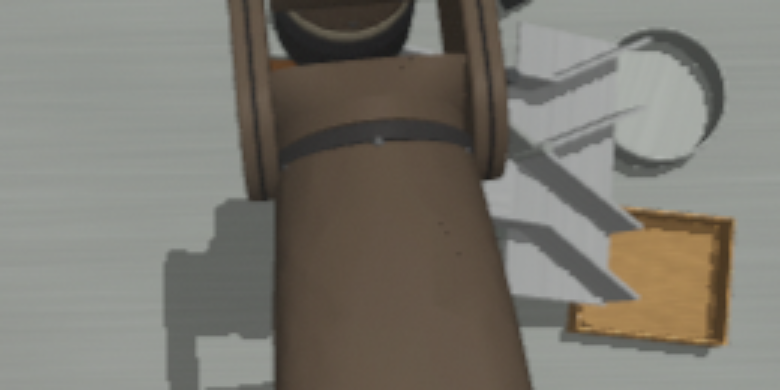

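View pics/s9z.png

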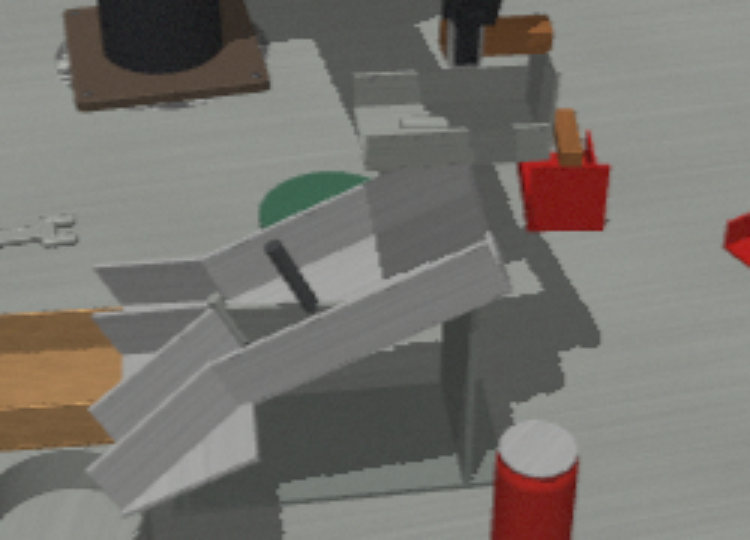

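```bash
python3 -m crank '{"linear":[[12,0,2],[0,0,0],[12,0,2],[0,0,0],[12,0,0]],"roll":[0,0,0,0,0],"hand":[1,1,1,1,1]}'; python3 -m crank '{"linear":[[0,0,0],[8,0,0],[0,0,0]],"roll":[0,0,0],"hand":[1,1,1]}'; python3 - <<'E'
from h import *
go([607,142,290],-5.6)
E
```

```text
time: 15.82
tool_pos: [613.4, 146.5, 460.7]
tcp_rot: [0.684, 0.03, 0.728, -0.033]
wrist_force: [1.2, 0.0, -1.2]
width: 0.219
time: 16.07
tool_pos: [611.6, 146.9, 446.6]
tcp_rot: [0.681, 0.03, 0.73, -0.033]
wrist_force: [-0.5, 0.0, -4.1]
width: 0.213
t 16.07 grasp [600.9 146.6 292. ] toolx [-0.069 -0.002 -0.998] jaw yaw -5.1 F [-0.5  0.  -4.1] w 0.213 j [0.07 0.17 1.64 0.   1.4  0.16]
need linear (tool) [ 1.5 -4.1  6.6] norm 7.9
roll rad 0.009
```

```bash
python3 -m crank '{"linear":[[0,-4,5],[0,0,0],[4,0,0],[0,0,0]],"roll":[0.005,0,0,0],"hand":[1,1,1,1]}' 30; python3 - <<'E'
from h import *
g,R=stat(); print(g[:2]@d+59.6,g[:2]@l-595.1);s=snap('scene','s10.png');cv2.imwrite('pics/s10z.png',cv2.resize(s['img'][120:300,150:400,::-1],None,fx=3,fy=3))
E
```

```text
time: 16.4
tool_pos: [616.7, 141.8, 442.4]
tcp_rot: [0.682, 0.032, 0.73, -0.035]
wrist_force: [0.8, 0.5, -3.6]
width: 0.217
t 16.4 grasp [606.1 141.5 287.7] toolx [-0.068 -0.002 -0.998] jaw yaw -5.4 F [ 0.8  0.5 -3.6] w 0.217 j [0.07 0.18 1.63 0.   1.4  0.16]
-140.3824263979381 -5.712795000845631
```

View pics/s10z.png

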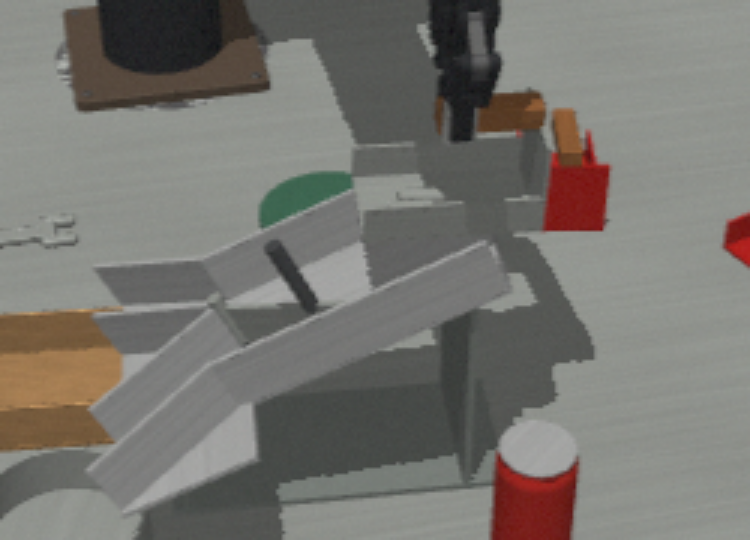

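```bash
python3 -m crank '{"linear":[[4,0,0],[4,-1,0],[4,-3,0]],"roll":[0,0,0],"hand":[1,1,1]}' 25; python3 - <<'E'
from h import *
g,R=stat(); print(g[:2]@d+59.6,g[:2]@l-595.1);s=snap('scene','s11.png');cv2.imwrite('pics/s11z.png',cv2.resize(s['img'][120:300,150:400,::-1],None,fx=3,fy=3))
E
```

```text
time: 16.7
tool_pos: [616.4, 138.5, 437.7]
tcp_rot: [0.686, 0.033, 0.726, -0.033]
wrist_force: [-0.6, 2.3, 11.0]
width: 0.216
t 16.7 grasp [607.7 138.9 282.9] toolx [-0.056  0.002 -0.998] jaw yaw -5.4 F [-0.6  2.3 11. ] w 0.216 j [0.06 0.18 1.64 0.01 1.37 0.15]
-137.90891857847282 -3.9015031581045605
```

View pics/s11z.png

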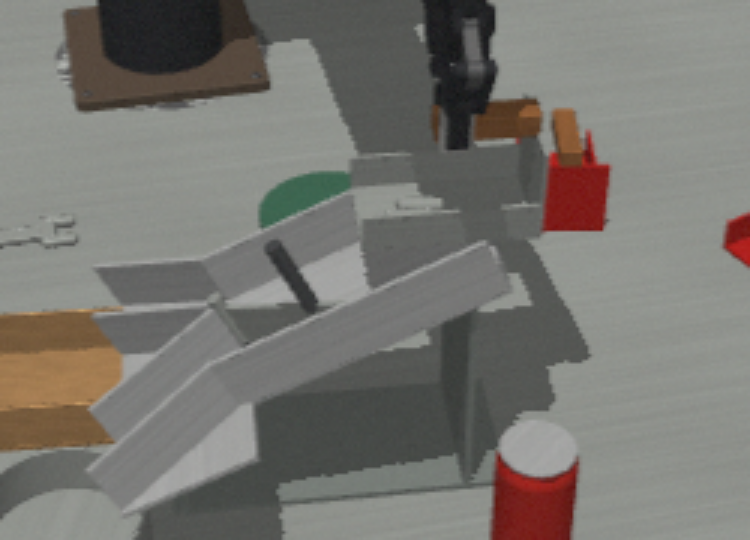

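Contact with the back wall at 14 N. I keep tipping along the arc.

```bash
python3 -m crank '{"linear":[[4,-6,0],[4,-6,0],[4,-6,0]],"roll":[0,0,0],"hand":[1,1,1]}' 20; python3 - <<'E'
from h import *
g,R=stat(); print(g[:2]@d+59.6,g[:2]@l-595.1);s=snap('scene','s12.png');cv2.imwrite('pics/s12z.png',cv2.resize(s['img'][120:300,150:400,::-1],None,fx=3,fy=3))
E
```

```text
time: 17.0
tool_pos: [615.6, 121.6, 437.1]
tcp_rot: [0.695, 0.036, 0.718, -0.03]
wrist_force: [0.3, 1.4, 5.9]
width: 0.214
t 17.0 grasp [610.5 123.2 282.2] toolx [-0.032  0.01  -0.999] jaw yaw -5.3 F [0.3 1.4 5.9] w 0.214 j [0.03 0.17 1.66 0.01 1.35 0.12]
-122.58212241090169 0.4966330896047566
```

View pics/s12z.png

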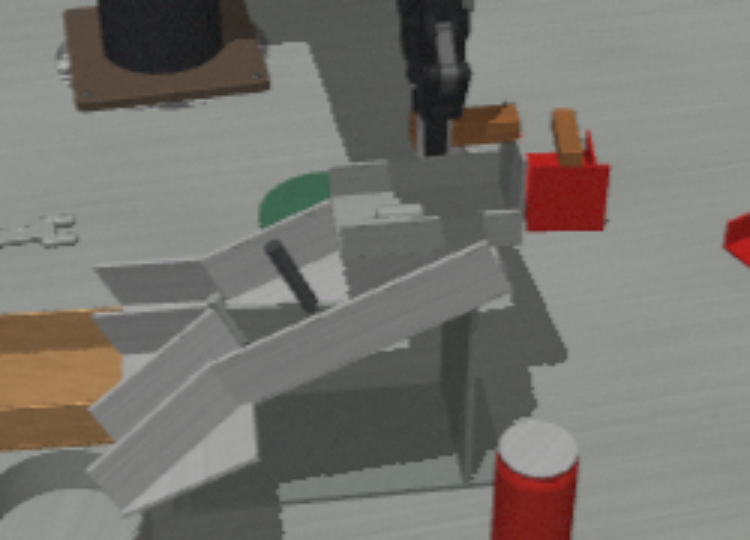

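```bash
python3 -m crank '{"linear":[[10,0,0],[12,-2,0],[12,-4,0]],"roll":[0,0,0],"hand":[1,1,1]}' 20; python3 - <<'E'
from h import *
g,R=stat(); print(g[:2]@d+59.6,g[:2]@l-595.1);s=snap('scene','s13.png');cv2.imwrite('pics/s13z.png',cv2.resize(s['img'][120:300,150:400,::-1],None,fx=3,fy=3))
E
```

```text
time: 17.3
tool_pos: [617.7, 113.4, 429.0]
tcp_rot: [0.709, 0.036, 0.704, -0.03]
wrist_force: [-3.8, -1.7, 19.1]
width: 0.213
t 17.3 grasp [618.9 114.8 274. ] toolx [ 0.008  0.009 -1.   ] jaw yaw -5.4 F [-3.8 -1.7 19.1] w 0.213 j [0.02 0.17 1.68 0.01 1.29 0.11]
-115.01219252248495 9.662368253425711
```

View pics/s13z.png

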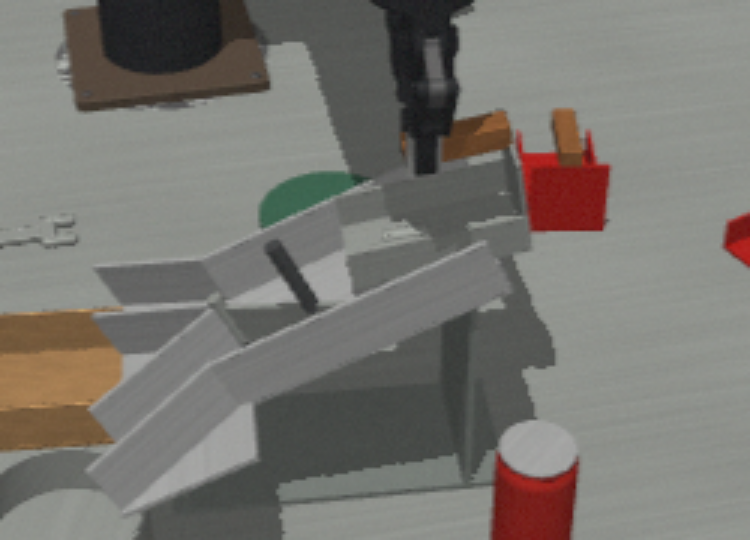

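```bash
python3 -m crank '{"linear":[[14,0,-6],[14,-2,-6],[14,-2,-5]],"roll":[0,0,0],"hand":[1,1,1]}' 20; python3 - <<'E'
from h import *
g,R=stat(); print(g[:2]@d+59.6,g[:2]@l-595.1);s=snap('scene','s14.png');cv2.imwrite('pics/s14z.png',cv2.resize(s['img'][120:300,150:400,::-1],None,fx=3,fy=3))
E
```

```text
time: 17.6
tool_pos: [608.0, 105.5, 419.3]
tcp_rot: [0.729, 0.034, 0.682, -0.034]
wrist_force: [-1.5, -8.3, 19.5]
width: 0.219
t 17.6 grasp [618.3 105.  264.6] toolx [ 0.067 -0.003 -0.998] jaw yaw -5.5 F [-1.5 -8.3 19.5] w 0.219 j [ 0.01  0.14  1.72 -0.    1.21  0.11]
-105.23924470778974 10.051698595713901
```

View pics/s14z.png

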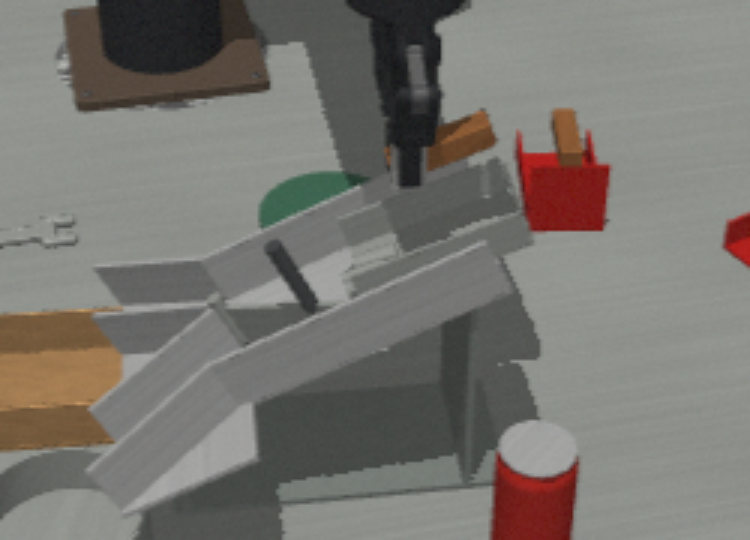

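The scoop is tipped about 22° and the pins are at the lip, around (365,275). I continue tipping.

```bash
python3 -m crank '{"linear":[[14,-1,-6],[14,-1,-6],[14,-1,-6]],"roll":[0,0,0],"hand":[1,1,1]}' 20; python3 - <<'E'
from h import *
g,R=stat(); print(g[:2]@d+59.6,g[:2]@l-595.1);s=snap('scene','s15.png');cv2.imwrite('pics/s15z.png',cv2.resize(s['img'][120:300,130:380,::-1],None,fx=3,fy=3))
E
```

```text
time: 17.9
tool_pos: [598.9, 96.7, 405.2]
tcp_rot: [0.746, 0.027, 0.664, -0.039]
wrist_force: [-2.9, -10.9, 17.6]
width: 0.218
t 17.9 grasp [616.8  93.2 251.3] toolx [ 0.116 -0.023 -0.993] jaw yaw -5.4 F [ -2.9 -10.9  17.6] w 0.218 j [-0.    0.12  1.77 -0.02  1.13  0.1 ]
-93.37037674419759 9.707813394376444
```

View pics/s15z.png

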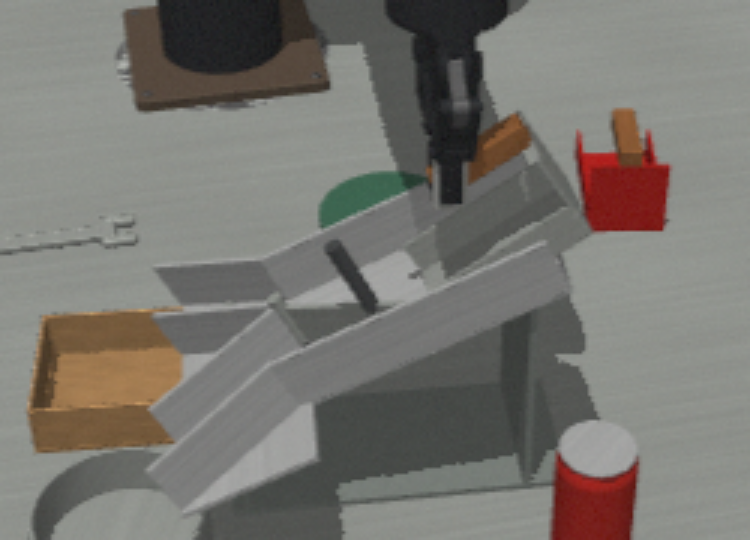

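```bash
python3 -m crank '{"linear":[[2,0,0],[0,0,0],[0,0,0],[0,0,0],[0,0,0]],"roll":[0,0,0,0,0],"hand":[1,1,1,1,1]}' 20; python3 - <<'E'
from h import *
g,R=stat(); print(g[:2]@d+59.6,g[:2]@l-595.1);s=snap('scene','s16.png');cv2.imwrite('pics/s16z.png',cv2.resize(s['img'][120:300,130:380,::-1],None,fx=3,fy=3));s=snap('top','t16.png');cv2.imwrite('pics/t16z.png',cv2.resize(s['img'][130:260,160:420,::-1],None,fx=3,fy=3)); snap('wrist','w16.png')
E
```

```text
time: 18.37
tool_pos: [598.7, 93.9, 405.7]
tcp_rot: [0.748, 0.026, 0.662, -0.042]
wrist_force: [0.1, -0.1, -1.6]
width: 0.215
t 18.37 grasp [617.5  89.6 251.9] toolx [ 0.121 -0.028 -0.992] jaw yaw -5.5 F [ 0.1 -0.1 -1.6] w 0.215 j [-0.01  0.12  1.77 -0.03  1.13  0.1 ]
-89.86904182763584 10.68330634745098
```

View pics/s16z.png

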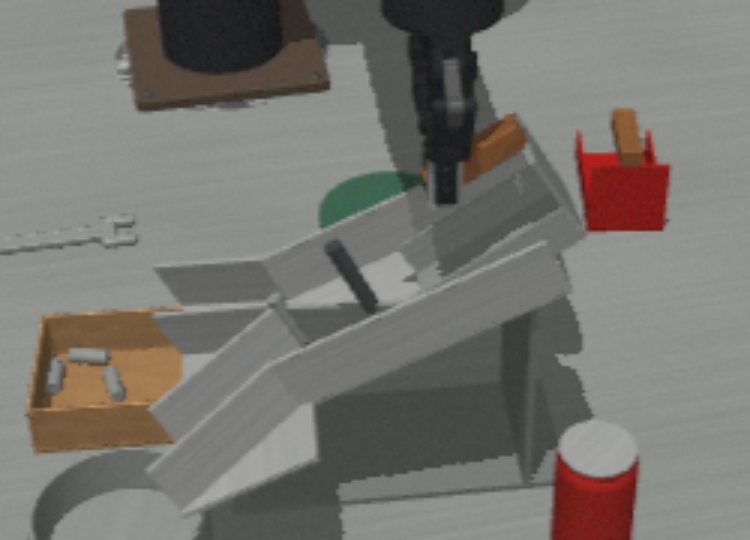

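View pics/t16z.png

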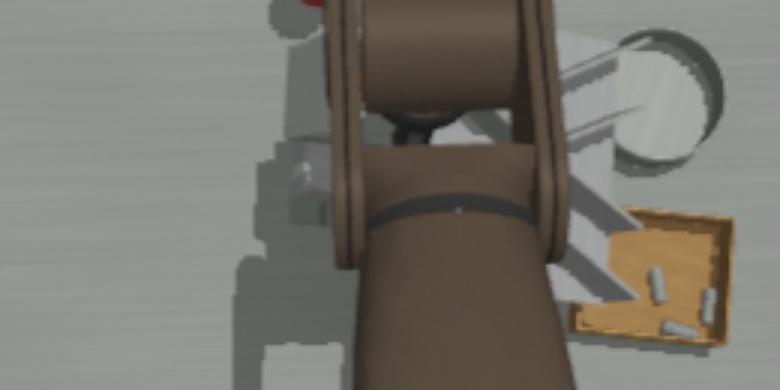

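View pics/w16.png

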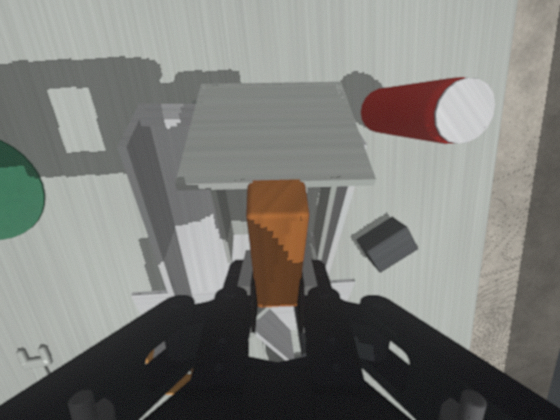

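All three pins are in the carton, near (55,377), (88,355) and (115,383) in the zoomed scene view. Now I lift the scoop out and take it back.

```bash
python3 -m crank '{"linear":[[-12,2,0],[-30,4,0],[-35,5,0],[-35,5,0],[-20,5,0]],"roll":[0,0,0,0,0],"hand":[1,1,1,1,1]}' 60; python3 -m crank '{"linear":[[0,25,-10],[0,35,-15],[0,38,-15],[0,38,-15],[0,38,-15]],"roll":[-0.08,-0.1,-0.1,-0.1,-0.1],"hand":[1,1,1,1,1]}';python3 - <<'E'
from h import *
go([505,325,200],22)
E
```

```text
time: 18.93
tool_pos: [584.6, 119.7, 532.1]
tcp_rot: [0.741, 0.026, 0.67, -0.042]
wrist_force: [0.6, -0.8, -0.7]
width: 0.218
time: 19.35
tool_pos: [498.0, 285.1, 533.3]
tcp_rot: [0.734, -0.155, 0.651, 0.12]
wrist_force: [0.5, 0.3, -2.2]
width: 0.212
t 19.35 grasp [517.3 281.  379.6] toolx [ 0.125 -0.027 -0.992] jaw yaw 22.7 F [ 0.5  0.3 -2.2] w 0.212 j [ 0.35 -0.02  1.69 -0.07  1.37 -0.03]
need linear (tool) [175.4  58.3 -13.3] norm 185.3
roll rad 0.012
```

```bash
python3 -m crank '{"linear":[[0,25,-38],[0,0,0],[0,20,-38],[0,0,0]],"roll":[0,0,0,0],"hand":[1,1,1,1]}';  python3 -m crank '{"linear":[[0,0,38],[0,0,38],[0,0,0]],"roll":[0,0,0],"hand":[1,1,1]}'; python3 -m crank '{"linear":[[0,5,-38],[0,0,0],[0,0,-38],[0,0,0]],"roll":[0,0,0,0],"hand":[1,1,1,1]}';  python3 -m crank '{"linear":[[0,0,38],[0,0,38],[0,0,0],[0,0,0]],"roll":[0,0,0,0],"hand":[1,1,1,1]}'; python3 - <<'E'
from h import *
go([505,325,200],22); snap('scene','s17.png')
E
```

```text
time: 19.68
tool_pos: [413.6, 302.2, 518.7]
tcp_rot: [0.728, -0.16, 0.655, 0.126]
wrist_force: [0.3, 0.4, -3.4]
width: 0.216
time: 19.93
tool_pos: [479.9, 334.2, 523.1]
tcp_rot: [0.725, -0.162, 0.657, 0.128]
wrist_force: [-0.1, -0.3, -2.4]
width: 0.217
time: 20.27
tool_pos: [408.6, 308.1, 502.0]
tcp_rot: [0.715, -0.165, 0.668, 0.125]
wrist_force: [0.4, 0.5, -3.8]
width: 0.213
time: 20.6
tool_pos: [475.9, 338.5, 502.2]
tcp_rot: [0.711, -0.166, 0.672, 0.125]
wrist_force: [-0.4, -0.4, -1.9]
width: 0.219
t 20.6 grasp [486.2 331.7 347.7] toolx [ 0.066 -0.044 -0.997] jaw yaw 23.9 F [-0.4 -0.4 -1.9] w 0.219 j [ 0.45  0.02  1.7  -0.07  1.38  0.05]
need linear (tool) [148.8  -3.7   8.1] norm 149.0
roll rad 0.032
```

View pics/s17.png

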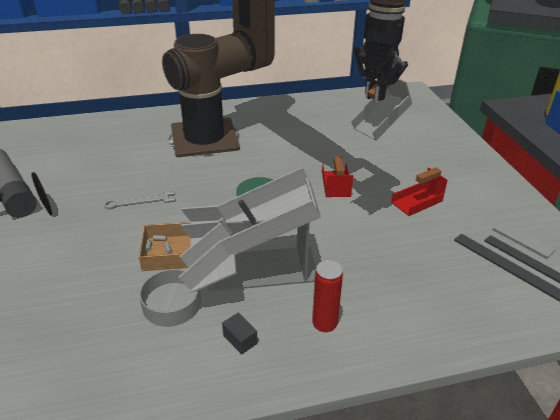

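```bash
python3 -m crank '{"linear":[[25,0,0],[35,0,0],[35,0,0],[35,0,0],[20,0,0]],"roll":[0.02,0,0,0,0],"hand":[1,1,1,1,1]}'; python3 -m crank '{"linear":[[0,0,-38],[0,0,0],[0,0,-38],[0,0,0]],"roll":[0,0,0,0],"hand":[1,1,1,1]}';  python3 -m crank '{"linear":[[0,0,38],[0,0,38],[0,0,10],[0,0,0]],"roll":[0,0,0,0],"hand":[1,1,1,1]}'; python3 - <<'E'
from h import *
go([505,325,120],22)
E
```

```text
time: 21.07
tool_pos: [485.7, 332.2, 364.6]
tcp_rot: [0.722, -0.156, 0.663, 0.121]
wrist_force: [-0.3, 0.6, -2.7]
width: 0.217
time: 21.4
tool_pos: [409.4, 299.5, 337.6]
tcp_rot: [0.706, -0.16, 0.68, 0.117]
wrist_force: [-2.1, -0.3, -4.4]
width: 0.213
time: 21.73
tool_pos: [483.1, 331.4, 339.9]
tcp_rot: [0.704, -0.161, 0.681, 0.118]
wrist_force: [-0.2, 0.2, -1.6]
width: 0.211
t 21.73 grasp [489.9 323.2 185.3] toolx [ 0.044 -0.053 -0.998] jaw yaw 22.8 F [-0.2  0.2 -1.6] w 0.211 j [ 0.44  0.15  1.86 -0.07  1.11  0.07]
need linear (tool) [65.7  0.2 13.4] norm 67.0
roll rad 0.014
```

```bash
python3 -m crank '{"linear":[[20,0,5],[20,0,5],[20,0,3],[8,0,0],[0,0,0]],"roll":[0.01,0,0,0,0],"hand":[1,1,1,1,1]}';python3 - <<'E'
from h import *
stat();s=snap('scene','s18.png');cv2.imwrite('pics/s18z.png',cv2.resize(s['img'][80:260,280:500,::-1],None,fx=3,fy=3))
E
```

```text
time: 22.15
tool_pos: [496.9, 333.2, 280.5]
tcp_rot: [0.709, -0.156, 0.678, 0.116]
wrist_force: [-1.1, -0.2, -1.8]
width: 0.212
t 22.15 grasp [505.3 325.7 125.9] toolx [ 0.055 -0.048 -0.997] jaw yaw 22.2 F [-1.1 -0.2 -1.8] w 0.212 j [ 0.43  0.25  1.87 -0.08  1.    0.08]
```

View pics/s18z.png

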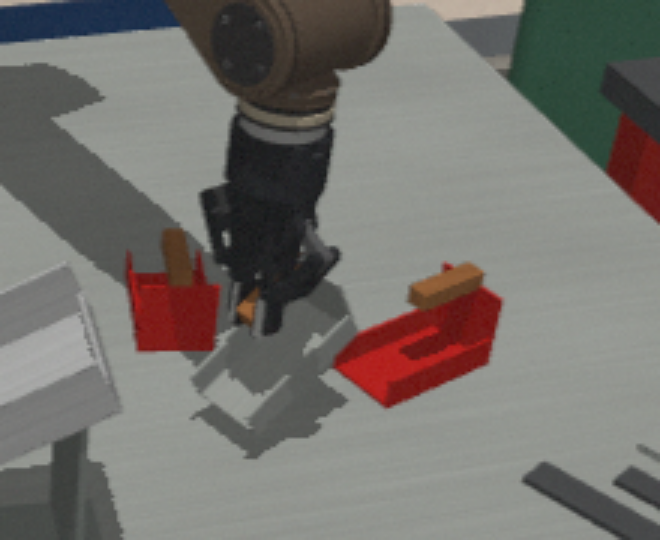

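```bash
python3 -m crank '{"linear":[[0,-20,0],[5,-20,0],[10,0,0],[8,0,0]],"roll":[0,0,0,0],"hand":[1,1,1,1]}' 25;python3 - <<'E'
from h import *
stat()
E
python3 -m crank '{"linear":[[10,5,0],[10,8,0],[10,10,0]],"roll":[0,0,0],"hand":[1,1,1]}' 20;python3 - <<'E'
from h import *
stat();s=snap('scene','s19.png');cv2.imwrite('pics/s19z.png',cv2.resize(s['img'][80:260,280:500,::-1],None,fx=3,fy=3))
E
```

```text
time: 22.53
tool_pos: [513.1, 295.7, 269.2]
tcp_rot: [0.713, -0.156, 0.673, 0.117]
wrist_force: [-0.0, -0.1, -2.7]
width: 0.218
t 22.53 grasp [523.4 289.1 114.7] toolx [ 0.066 -0.043 -0.997] jaw yaw 22.4 F [-0.  -0.1 -2.7] w 0.218 j [ 0.36  0.25  1.89 -0.08  0.96  0.01]
time: 22.78
tool_pos: [509.5, 318.5, 247.0]
tcp_rot: [0.718, -0.155, 0.668, 0.118]
wrist_force: [-4.5, 3.1, 37.3]
width: 0.218
t 22.78 grasp [521.9 312.7  92.6] toolx [ 0.08  -0.038 -0.996] jaw yaw 22.3 F [-4.5  3.1 37.3] w 0.218 j [ 0.4   0.3   1.88 -0.08  0.91  0.06]
```

View pics/s19z.png

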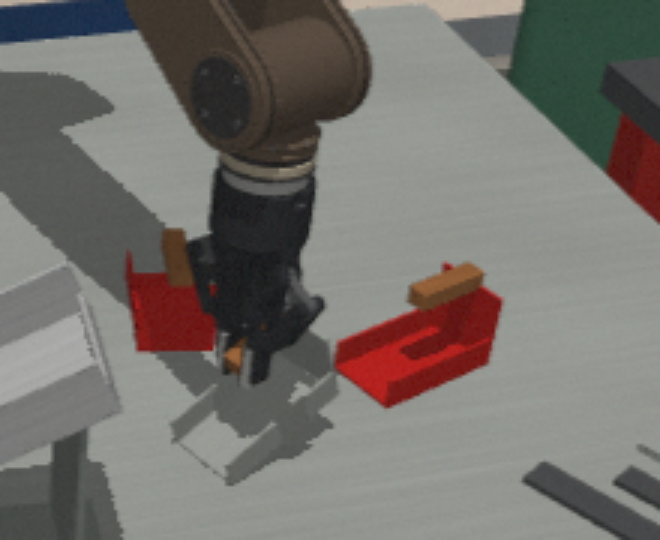

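```bash
python3 -m crank '{"linear":[[5,8,0],[6,8,0],[6,6,0]],"roll":[0,0,0],"hand":[1,1,1]}' 20;python3 - <<'E'
from h import *
stat();s=snap('scene','s20.png');cv2.imwrite('pics/s20z.png',cv2.resize(s['img'][80:260,280:500,::-1],None,fx=3,fy=3));snap('wrist','w20.png')
E
```

```text
time: 23.08
tool_pos: [505.8, 345.4, 240.4]
tcp_rot: [0.724, -0.16, 0.66, 0.119]
wrist_force: [-2.5, -2.8, 11.6]
width: 0.216
t 23.08 grasp [521.3 339.5  86.3] toolx [ 0.1   -0.038 -0.994] jaw yaw 23.0 F [-2.5 -2.8 11.6] w 0.216 j [ 0.44  0.33  1.85 -0.1   0.89  0.11]
```

View pics/s20z.png

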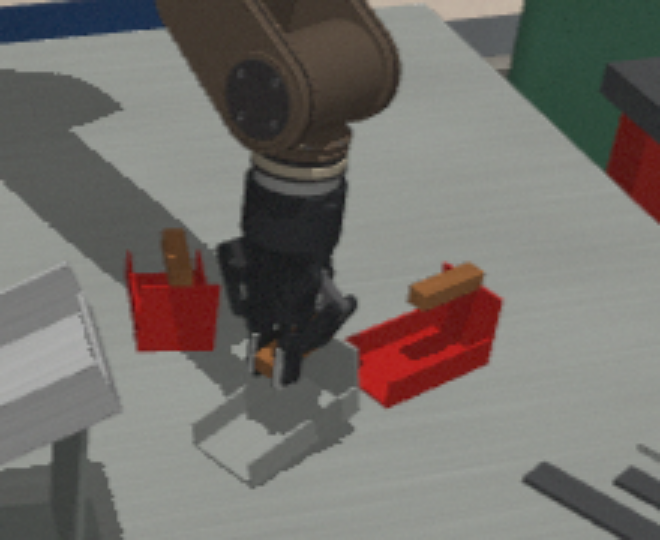

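View pics/w20.png

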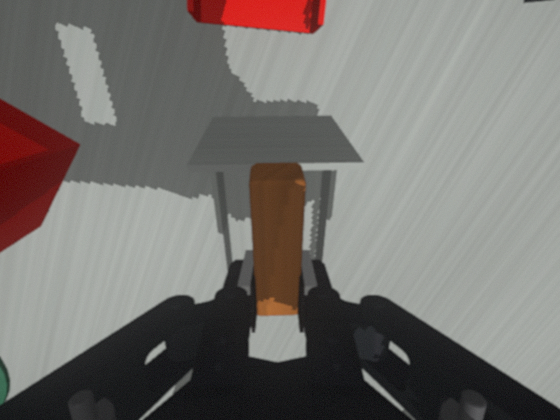

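```bash
python3 -m crank '{"linear":[[10,1,-2],[12,1,-2],[12,0,-2]],"roll":[0,0,0],"hand":[1,1,1]}' 20;python3 - <<'E'
from h import *
stat();s=snap('scene','s21.png');cv2.imwrite('pics/s21z.png',cv2.resize(s['img'][80:260,280:500,::-1],None,fx=3,fy=3));snap('wrist','w21.png')
E
```

```text
time: 23.43
tool_pos: [509.8, 354.8, 227.9]
tcp_rot: [0.735, -0.159, 0.647, 0.124]
wrist_force: [-1.5, -2.0, 31.1]
width: 0.213
t 23.43 grasp [530.2 351.3  74.3] toolx [ 0.131 -0.023 -0.991] jaw yaw 23.4 F [-1.5 -2.  31.1] w 0.213 j [ 0.45  0.36  1.84 -0.11  0.84  0.12]
```

View pics/s21z.png

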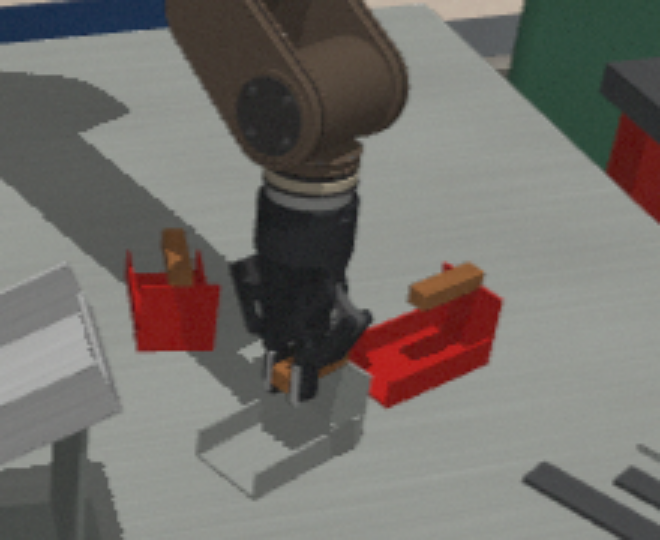

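View pics/w21.png

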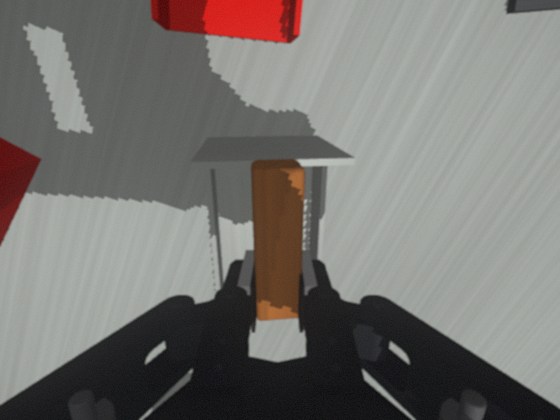

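```bash
python3 -m crank '{"linear":[[0,0,0],[0,0,0],[0,0,0],[0,0,0]],"roll":[0,0,0,0],"hand":[0.8,0.6,0.4,0.4]}' 20;python3 - <<'E'
from h import *
stat();snap('wrist','w22.png')
E
```

```text
time: 23.87
tool_pos: [510.1, 360.6, 233.1]
tcp_rot: [0.739, -0.158, 0.643, 0.127]
wrist_force: [-0.4, 0.7, 0.1]
width: 0.597
t 23.87 grasp [532.  358.4  79.6] toolx [ 0.142 -0.014 -0.99 ] jaw yaw 23.6 F [-0.4  0.7  0.1] w 0.597 j [ 0.46  0.35  1.83 -0.1   0.84  0.12]
```

View pics/w22.png

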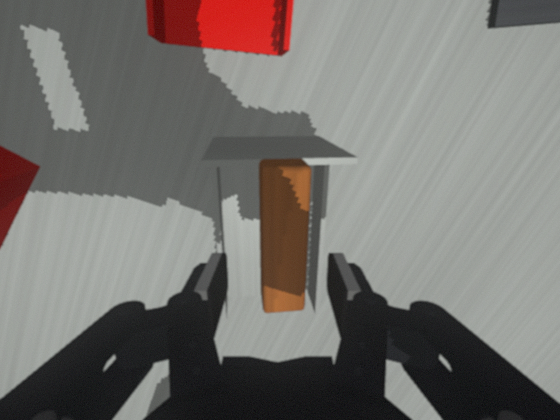

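```bash
python3 -m crank '{"linear":[[-10,0,1],[-15,0,2],[-20,0,3],[-35,0,3],[-35,0,0]],"roll":[0,0,0,0,0],"hand":[0.4,0.4,0.4,0.4,0.4]}'; python3 -m crank '{"linear":[[-35,0,0],[-30,0,-30],[-20,20,-38],[0,20,-38],[0,0,0]],"roll":[0,0,0,0,0],"hand":[0.4,0.4,0.4,0.4,0.4]}';python3 - <<'E'
from h import *
stat();s=snap('top','t23.png');snap('scene','s23.png'); P=cloud(s)
np.savez('/tmp/P.npz',P=P)
E
```

```text
time: 24.33
tool_pos: [498.6, 364.5, 336.6]
tcp_rot: [0.729, -0.16, 0.654, 0.125]
wrist_force: [0.1, 0.6, 1.6]
width: 0.6
time: 24.75
tool_pos: [378.9, 360.4, 416.0]
tcp_rot: [0.732, -0.157, 0.652, 0.125]
wrist_force: [-0.4, 0.3, -1.6]
width: 0.599
t 24.75 grasp [397.5 356.9 262.2] toolx [ 0.12  -0.023 -0.993] jaw yaw 23.2 F [-0.4  0.3 -1.6] w 0.599 j [ 0.58 -0.07  1.95 -0.09  1.18  0.21]
```

View pics/t23.png

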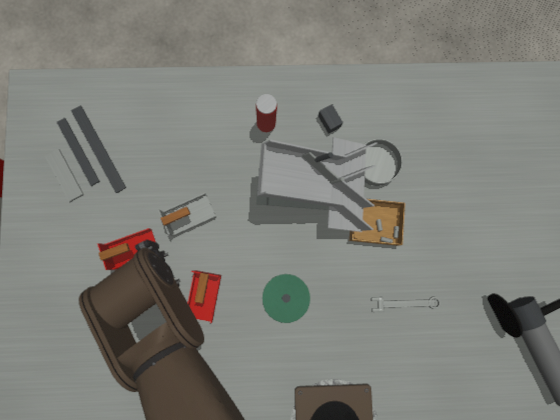

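View pics/s23.png

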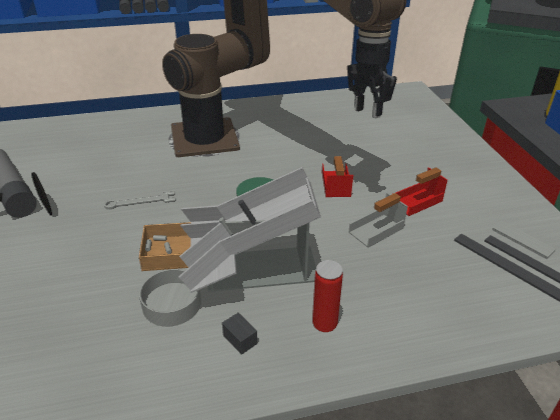

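```bash
python3 - <<'E'
from h import *
s=snap('top','t24.png');P=cloud(s);img=s['img'].astype(int)
mk=(img[...,0]-img[...,2]>50)&(P[...,2]>60)&(P[...,2]<110)
reg=np.zeros_like(mk);reg[200:232,158:196]=1
W=P[mk&reg]; c=np.linalg.lstsq(np.c_[W[:,:2]-W[:,:2].mean(0),np.ones(len(W))],W[:,2],rcond=None)[0]
print('handle top z',np.median(W[:,2]),'tilt deg',np.degrees(np.hypot(c[0],c[1])),len(W),W.mean(0))
mk=(P[...,2]>5)&(P[...,2]<20); reg[:]=0; reg[202:243,354:402]=1
br=(img.max(-1)-img.min(-1)<25)&reg&(P[...,2]<60)
n,lab,st,ce=cv2.connectedComponentsWithStats(br.astype(np.uint8))
for i in range(1,n):
    if st[i,4]>=8: print(ce[i],st[i,4],np.nanmedian(P[lab==i],0))
manip.read_state()
E
```

```text
handle top z 84.27567981935914 tilt deg 3.1668044440700425 225 [526.9197968  382.53861195  83.96937441]
[378.89361702 224.65957447] 47 [ 496.85378409 -135.75289163   13.23491734]
[396.08333333 231.51666667] 60 [ 478.47038672 -179.40190593   14.12413675]
[385.76086957 239.54347826] 46 [ 457.15595655 -151.3480552    13.52567789]
[359.0625 241.8125] 16 [454.1394313  -82.65251642  -0.5962232 ]
```

```bash
python3 -c "
from h import *
stat(); print(manip.close_job())"
```

```text
t 24.9 grasp [404.1 357.6 264.6] toolx [ 0.127 -0.021 -0.992] jaw yaw 23.1 F [-0.4  0.3  0.5] w 0.599 j [ 0.57 -0.07  1.94 -0.09  1.18  0.21]
the job is handed in; nothing more can be done
None
```

I finished the job and handed it in at about 25 s, with no verdict reported.

- **Flap:** I pushed its peg to the stop on the tin's side, where I felt about 13 N. The later pictures still show it across that branch. I did not measure its angle.
- **Pour:** The moves could not tip the tool, so I let the scoop turn between the finger pads by pressing its pan on the chute's back wall. At about 35° it was empty.
- **Pins:** All three are in the carton in the last top picture, with their tops about 13–14 mm up.
- **Scoop:** I lowered it lip first onto the bench until it lay flat, then let go. Its handle top is at 84 mm, so its centre is about 75 mm up.
- **Robot:** The gripper is clear of everything, with a wrist force under 1 N.

**Checks that were not clean:**
- **Handle tilt:** The depth fit gives about 3° on the scoop's handle. I put this down to depth noise, and it is inside the 10° limit.
- **Tool lean:** The tool drifted up to about 8° off vertical. I corrected it twice before handling the scoop, and it still leans about 7°.
- **Chute position:** Two measurements, from the floor and from the back wall, differed by about 5 mm along the chute. That did no harm.
- **Pressing forces:** The wrist force reached about 20 N when tipping the scoop and 37 N when setting it down, against the 120 N limit.

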